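# Set the batik wax melter to heat four and start it

### The arm

A 6-joint arm with a two-finger parallel gripper is mounted at the origin on the work surface. World frame = base frame: x ahead of the robot, y to its left, z up, the work surface at z = 0. Lengths are in m, angles in rad, forces in N, time in s.
With the tool pointing down it reaches from about 0.3 to 0.825 m from the base axis. Payload 5.4 kg.
Tool frame: the origin (TCP) lies between the finger pads; the fingertips stand 19 mm ahead of it and the grasp point (between the pads) is the TCP; y points along the fingers, x is the direction in which the jaws open and shut, and the axes are right-handed (so a half turn about y gives the same grasp; the last joint's range is limited). The gripper opens to 92 mm and grips with 3 to 60 N. Pads are 20 mm wide; open, the fingers measure 128 mm over their backs; the gripper's body (75 mm by 189 mm) begins 69 mm behind the grasp point.
Start: joints at [-1.4, 0.158, 1.597, -0, 1.386, -0.21], TCP at [0.214, -0.534, 0.234] pointing down, gripper open.
Joint ranges: [-2.91, 2.91], [-0.94, 2.29], [0.18, 2.7], [-1.29, 4.43], [0.17, 2.64], [-3, 3]. Speed limits (rad/s): [2.57, 2.57, 3.14, 3.14, 3.14, 3.14].

### API

Orientations are given as a rotation vector (axis times angle).
In Python, from workcell import ctrl gives the robot as it stands. The module is installed in compiled form; this text tells all that it offers.
- The arm moves only by the tool jog_arm, never from a script. Its argument "moves" is a list of rows, each an object of numbers: "x", "y", "z": the shift along the tool's x, y, z in cm; "rx", "ry", "rz": the turn, a rotation vector about the tool's x, y, z in degrees. A call has 1 to 10 rows; each row shifts and turns the commanded pose from where the row before left it, along the tool's axes as they then stand; what a row does not reach is not made up. A row lasts 1/10 s, in which the tool goes at most 50 mm and 8.59 degrees, less where a joint would pass 70% of its speed; a pose out of reach is approached as far as the arm can. A call with a gripper value outside its range is refused whole. "hand" is the closure in counts, from 0 (fully open) to 255 (shut), set as the call begins (left out, the last holds). The fingers move at their own pace and stop on an object; the grip force is fixed at half the most. Time passes only in rows, so rows that do not move let the fingers close. It gives the time, the measured TCP pose, the force and the opening at its end, in the units of the state.
- ctrl.sense(): the state, without advancing time (a new reading comes with each control period).
- ctrl.camera(name): name is "side" or "top"; returns a dict with "image" (420x560x3 uint8, red, green, blue), "intrinsics" (3x3 intrinsics, pixels), "position" and "attitude" of the camera in the world. Camera axes: x right, y up, looking along -z (the intrinsics and any distortion apply to the point x, -y, -z); pixel columns grow to the right and rows downward; lengths in m; the calibration is good to about 2 mm. A picture is of the moment at which its call begins. There is no depth.
- ctrl.sign_off(): hands the job in, once; it reports no verdict.
Trained networks look in the newest picture that a camera, given by its name, has taken for a name from the list of things; names that differ only in an ending like _2 or _b are one class to them, and where a whole thing is asked for, a point or a joint stands for the part that bears it (a point fixed in the world has none). Each returns a list of dicts, best first, with "confidence" (0 to 1); they miss things now and then, are a little off and sometimes report something else, mostly with a low value. They report only what shows in the picture. A call takes as long as a camera call.
- ctrl.boxes_of(camera, thing): "at" ([row, column] in pixels, amid what is visible of it).
- ctrl.regions_of(camera, thing): "mask" (420x560 bool, what is visible of it) and "at" ([row, column] in pixels, amid what is visible of it).
- ctrl.place_of(camera, thing): "at" ([row, column] in pixels: a listed point, or the origin of a listed thing).
The state is a dict: "t": time; "q": joint angles; "qvel": joint speeds; "joint_torque": joint torques, N m; "eef_pos": TCP position; "orientation": TCP orientation; "contact_force": force on the tool from outside, world axes, zero at the start; "moment": the same for the moment, N m; "grip_width": opening from 0.0 (shut) to 1.0 (fully open).
Only numpy, scipy, OpenCV 4.12 (cv2) and the standard library are available. Lean on these libraries where they do the work, as an engineer would, in place of code of your own. Each camera call takes 0.05 s, during which the arm holds its last target.

### The job

Start the wax melter: with a fingertip against the side of its long pointer, push the heat selector round clockwise, counting the clicks, to the fourth heat mark after the off ring, without going past it and without pinching the pointer. Only then press the round start button fully in with a fingertip and let it come back up. Leave the small timer knob and all the loose things on and around the melter as they are.

Things in the scene. Friction and masses are not known exactly. Their poses are not given: they have to be found in the camera images.
- melter: white wax melter fixed to the table, 300 (x) by 340 (y) mm, flat top 60 mm above the table. Origin: centre of its underside; x from its front (control panel, robot side) to its back, y to its left. Lidded pot 126 mm across, 80 mm behind the origin on the centre line, rises 59 mm above the top. On the panel: selector left, start button right, timer knob between
- heat (a joint): turn of the heat selector, rad, growing clockwise seen from above. A click every 0.5236: 0 off, 0.524 heat 1, 1.047 heat 2, 1.571 heat 3, 2.094 heat 4, 2.618 heat 5. Starts in (within 0.05 of) off, 1 or 2. Needs about 0.17 N m to leave a click (4 N at 40 mm); past half way it moves on to the next by itself within a second and stays. Pointer from the melter's x axis: 75 deg to the left at off, 45 deg to the right at heat 4
- heat_axis (a point): on the selector's vertical axis, level with the pointer's top, 95 mm above the table, 35 mm above the panel. x axis along the pointer to its tip, z up. Pointer: upright black bar 14 mm wide, flat sides 7 to 32 mm above the panel, reaching 53 mm from the axis at the tip and 16 mm behind it; under it a disc 44 mm across, up to 11 mm above the panel
- heat_tip (a point): outer end of the pointer, on its top, 53 mm from the axis. Printed on the panel 58 to 74 mm from the axis: an open ring at off, then five bars, 30 degrees apart, each longer and thicker than the last, for heat 1 to 5
- start (a joint): travel of the start button in m: 0 = up, 0.006 = fully in; spring, about 4.5 N when fully in
- start_top (a point): centre of the top face of the round black start button, 32 mm across; moves straight down 6 mm when pressed
- timer (a joint): turn of the small timer knob in rad; to be left alone
- timer_top (a point): centre of the top of the timer knob: round, fluted, 30 mm across, 19 mm above the panel
- jar: stoppered sample jar, 30 mm across, 42 mm tall, loose, standing on the panel between the start button and the pot; origin at the centre of its underside
- stamp: copper printing stamp with upright wooden handle, 50 x 50 mm, 48 mm tall, loose, on the back right corner of the melter; origin at the centre of its underside
- dye_tall: white dye bottle, 48 mm across, 150 mm tall, loose, on the table left of the melter; origin at the centre of its underside
- dye_pink: pink dye bottle, 44 mm across, 120 mm tall, loose, on the table left of the melter; origin at the centre of its underside
- tjanting: wax pen with wooden handle and copper head, 155 mm long, lying on the table right of the melter; origin at the middle of its length, at table height
- bowl: steel bowl, 100 mm across, 45 mm high, loose, on the table right of the melter; origin at the centre of its underside
- brush: brush lying on the table in front of the melter; origin at the middle of its length, at table height
- timer_mark (a point): white mark on the rim of the timer knob's top, 11 mm from its axis; the knob counts as turned when this has moved 5 mm

How it is judged:
On the way, in this order (a step that is already met when the one before it is completed fails the run):
1. the heat selector rests in heat 4 (value of joint heat between 1.9444 and 2.2444 rad and velocity of joint heat between -0.1 and 0.1 rad/s), for 0.3 s.
2. the start button is pressed in, with the selector in heat 4 (value of joint heat between 1.9444 and 2.2444 rad and value of joint start above 0.0045 m), for 0.05 s.
At the end, for the whole second after the job is handed in: the heat selector is in heat 4 (within 0.15 rad of 2.094), the start button has been pressed in at least 4.5 mm after that and is up again (less than 1.5 mm in), and no loose thing is more than 20 mm from where it began (value of joint heat between 1.9444 and 2.2444 rad and value of joint start below 0.0015 m and distance of each of jar, stamp, dye_tall, dye_pink, tjanting, bowl, brush from where it was at the start of the episode below 0.02 m); the robot touches nothing.
It fails at once if the selector was turned past heat 4 (beyond 2.4 rad) (value of joint heat above 2.4 rad).
It fails at once if the start button was pressed (over 3 mm) while the selector was not in heat 4 (value of joint start above 0.003 m and not (value of joint heat between 1.9444 and 2.2444 rad)).
It fails at once if the pointer was pinched: more than 1.5 N from the fingers on both of its flat sides at once (contact force between the fingers and heat_c7 above 1.5 N and contact force between the fingers and heat_c8 above 1.5 N).
It fails at once if the timer knob was turned by hand (distance of timer_mark from where it was at the start of the episode above 0.005 m).
It fails at once if a loose thing was knocked, lifted or carried off (more than 30 mm) or tipped over (distance of any of jar, stamp, dye_tall, dye_pink, tjanting, bowl, brush from where it was at the start of the episode above 0.03 m or angle between any of jar, stamp, dye_tall, dye_pink, bowl's own z axis and vertical above 0.6 rad).
It also fails if it takes over 58 s, if anything falls off the work surface, if the arm or the gripper's body presses on something with over 40 N, if the wrist force passes 120 N, or if a joint passes its speed limit or range.

## Working session

There is one attempt and no reset: what is moved stays moved. The work goes in short steps, Python scripts to look and compute and a tool call to move; the robot and the scene stay as the last step left them, time stands still between calls to the robot, and variables do not carry over. Pictures are saved under pics/ and viewed, and the job is handed in when it is done.

Besides the shell and the picture viewer there is one more tool, called after "Request:" as a command line: name --argument value ..., lists and objects as JSON in quotes. jog_arm: Moves the arm, as the interface text tells. Its arguments: {"type":"object","properties":{"moves":{"type":"array","items":{"type":"object","properties":{"x":{"type":"number"},"y":{"type":"number"},"z":{"type":"number"},"rx":{"type":"number"},"ry":{"type":"number"},"rz":{"type":"number"}}}},"hand":{"type":"number"}},"required":["moves"]}

```bash
ls; mkdir -p pics; cat > h.py <<'E'
import numpy as np, cv2
from scipy.spatial.transform import Rotation as R
from workcell import ctrl
def rot(a):
    a=np.array(a,float)
    if a.shape==(3,3): return a
    return (R.from_rotvec(a) if a.size==3 else R.from_quat(a)).as_matrix()
def cam(n,f=None):
    c=ctrl.camera(n)
    if f: cv2.imwrite('pics/'+f,c['image'][:,:,::-1])
    return c
def onplane(c,rc,z):
    K=np.array(c['intrinsics']);u=np.array([rc[1],rc[0],1.])
    d=np.linalg.solve(K,u); d=np.array([d[0],-d[1],-d[2]])
    d=rot(c['attitude'])@d; p=np.array(c['position'])
    return p+d*(z-p[2])/d[2]
def proj(c,P):
    q=rot(c['attitude']).T@(np.array(P)-np.array(c['position'])); q=np.array([q[0],-q[1],-q[2]])
    u=np.array(c['intrinsics'])@q; return u[1]/u[2],u[0]/u[2]
E
python3 - <<'E'
from h import *
np.set_printoptions(precision=4,suppress=True)
s=ctrl.sense();print(s)
Z=dict(melter=0,heat_axis=.095,heat_tip=.095,start_top=None,timer_top=.079,timer_mark=.079,jar=.06,stamp=.06,dye_tall=0,dye_pink=0,tjanting=0,bowl=0,brush=0)
for n in('top','side'):
    c=cam(n,n+'0.png'); print(n,{k:c[k] for k in c if k!='image'})
    for t,z in Z.items():
        for r in ctrl.place_of(n,t)[:2]:
            print(t,np.round(r['at'],1),round(r['confidence'],2),onplane(c,r['at'],.07 if z is None else z))
E
```

```text
pics
{'t': 0.0, 'q': array([-1.4001,  0.159 ,  1.5982, -0.    ,  1.3862, -0.2101]), 'qvel': array([-0.0001,  0.002 ,  0.001 , -0.0011,  0.0012, -0.0018]), 'joint_torque': array([ -0.0003, -38.5574, -32.2105,   0.0701,   0.0379,  -0.0001]), 'eef_pos': array([ 0.2136, -0.5332,  0.2326]), 'orientation': array([-1.3643,  0.9252, -0.9231]), 'contact_force': array([ 0.0004, -0.2407,  0.8143]), 'moment': array([ 0.0137, -0.0168, -0.0408]), 'grip_width': 0.9990431815309978}
top {'intrinsics': array([[493.884 ,   0.    , 293.8912],
       [  0.    , 493.884 , 203.8676],
       [  0.    ,   0.    ,   1.    ]]), 'position': array([0.4079, 0.0535, 1.1734]), 'attitude': array([ 0.0926, -0.1322, -1.5551])}
melter [195.  316.2] 0.96 [ 0.5999 -0.0288  0.    ]
melter [285.9 347.9] 0.23 [ 0.3845 -0.1044  0.    ]
heat_axis [223.7 286.7] 0.81 [0.5197 0.0424 0.095 ]
heat_axis [176.5 415.8] 0.5 [ 0.6297 -0.2453  0.095 ]
heat_tip [200.  283.8] 0.7 [0.5721 0.0495 0.095 ]
start_top [234.1 363.7] 0.64 [ 0.5011 -0.1311  0.07  ]
timer_top [286.5 350.6] 0.45 [ 0.3849 -0.0997  0.079 ]
timer_top [237.1 331.9] 0.42
[... 1053 characters left out ...]
293.2] 0.92 [0.5775 0.0622 0.095 ]
start_top [263.3 275.5] 0.59 [ 0.5067 -0.1172  0.07  ]
timer_top [244.9 265.5] 0.53 [ 0.4912 -0.0643  0.079 ]
timer_mark [244.9 268.6] 0.61 [ 0.4981 -0.0656  0.079 ]
timer_mark [198.4 315.3] 0.2 [0.6414 0.089  0.079 ]
jar [252.  307.3] 0.57 [ 0.5845 -0.0855  0.06  ]
jar [212.7 273. ] 0.4 [0.5254 0.0736 0.06  ]
stamp [265.5 363. ] 0.95 [ 0.697  -0.1496  0.06  ]
dye_tall [200.8 283.5] 0.44 [0.5704 0.1993 0.    ]
dye_pink [200.8 283.8] 0.8 [0.5713 0.1991 0.    ]
tjanting [345.7 283.7] 0.64 [ 0.4988 -0.2754  0.    ]
bowl [330.7 352.9] 0.78 [ 0.6435 -0.2668  0.    ]
bowl [200.2 285.5] 0.66 [0.5767 0.2011 0.    ]
brush [286.  223.3] 0.64 [ 0.3845 -0.0991  0.    ]
```

```bash
python3 - <<'E'
import cv2
a=cv2.imread('pics/top0.png');b=cv2.imread('pics/side0.png')
cv2.imwrite('pics/t1.png',cv2.resize(a[120:310,190:450],(780,570),interpolation=cv2.INTER_CUBIC))
cv2.imwrite('pics/s1.png',cv2.resize(b[150:350,190:450],(780,600),interpolation=cv2.INTER_CUBIC))
E
```

```text
(no output)
```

View pics/t1.png

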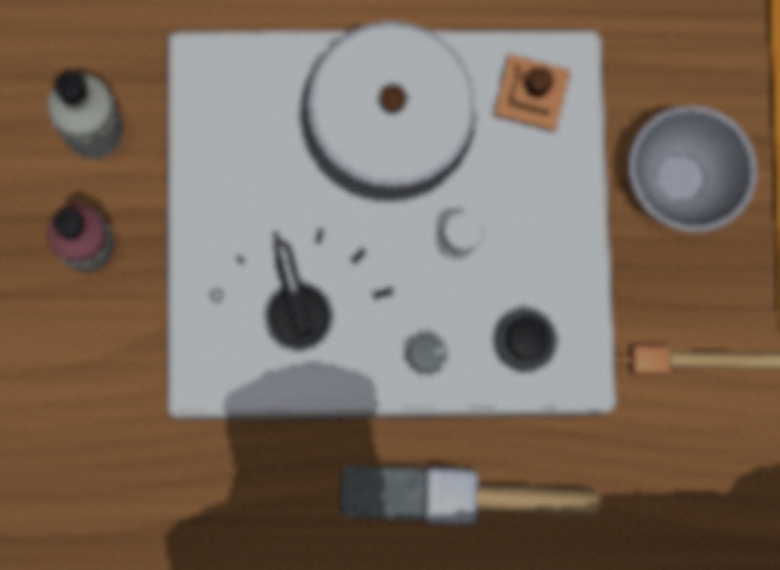

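View pics/s1.png

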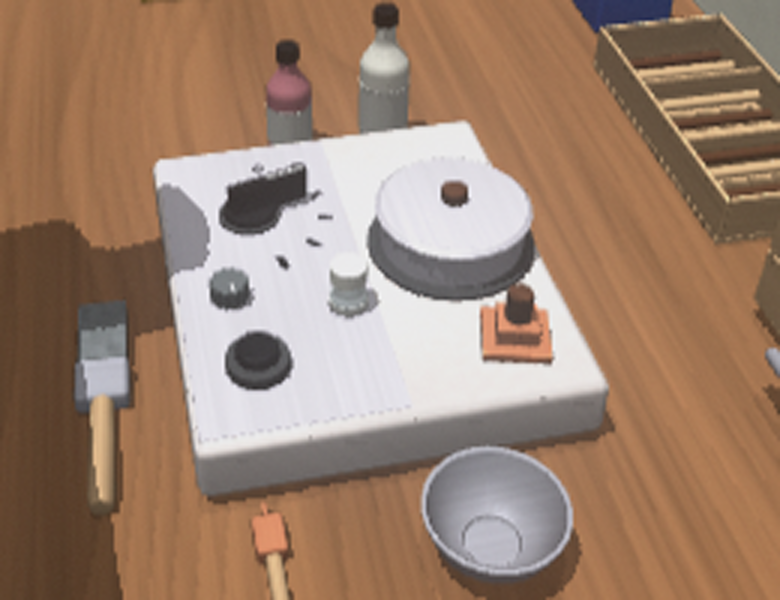

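```bash
cat >> h.py <<'E'
def tri(obs):
    A=np.zeros((3,3));b=np.zeros(3)
    for c,rc in obs:
        p=np.array(c['position']);d=onplane(c,rc,0)-p;d/=np.linalg.norm(d)
        M=np.eye(3)-np.outer(d,d);A+=M;b+=M@p
    X=np.linalg.solve(A,b); return X,[np.round(np.array(proj(c,X))-rc,1) for c,rc in obs]
E
python3 - <<'E'
from h import *
np.set_printoptions(precision=4,suppress=True)
s=ctrl.sense();print(s['t'],rot(s['orientation']))
ct=cam('top');cs=cam('side')
for t in('heat_axis','heat_tip','start_top','timer_top','jar','melter','stamp'):
    o=[]
    for n,c in(('top',ct),('side',cs)):
        L=ctrl.place_of(n,t)
        if t=='jar' and n=='top': L=[r for r in L if r['at'][1]>330] or [{'at':(199.1,341.1)}]
        if t=='timer_top' and n=='top': L=[r for r in L if r['at'][0]<260]or [{'at':(237,332)}]
        o.append((c,np.array(L[0]['at'])))
    print(t,*tri(o))
T=lambda x,y:(y/3+120,x/3+190)
for k,p in dict(off=(217,295),h1=(240,259),h3=(320,235),h4=(358,255),h5=(383,293)).items(): print(k,onplane(ct,T(*p),.06))
for p in((170,33),(600,33),(614,410),(170,415)): print('corner',onplane(ct,T(*p),.06))
S=lambda x,y:(y/3+150,x/3+190)
for k,p in dict(h3=(325,216),h4=(314,242),h5=(282,262)).items(): print(k,onplane(cs,S(*p),.06))
E
```

```text
1.4 [[ 0.3717 -0.      0.9284]
 [-0.9284 -0.      0.3717]
 [ 0.     -1.     -0.    ]]
heat_axis [0.5229 0.0453 0.0916] [array([-0.5,  0. ]), array([ 0.1, -0.4])]
heat_tip [0.5753 0.0441 0.1025] [array([ 0.1, -0. ]), array([-0. ,  0.1])]
start_top [ 0.5002 -0.1381  0.1043] [array([-2.1,  0. ]), array([ 0.4, -2.2])]
timer_top [ 0.4904 -0.0559  0.079 ] [array([1.2, 0. ]), array([-0.2,  1.2])]
jar [ 0.5881 -0.0762  0.0532] [array([-0.9,  0.1]), array([ 0.2, -0.9])]
melter [ 0.5955 -0.0335 -0.0165] [array([-1. ,  0.1]), array([ 0.2, -0.9])]
stamp [ 0.6971 -0.1381  0.0507] [array([-2.5,  0.4]), array([ 0.6, -2.6])]
off [0.5347 0.0974 0.06  ]
h1 [0.5624 0.0805 0.06  ]
h3 [0.5817 0.0201 0.06  ]
h4 [ 0.5668 -0.009   0.06  ]
h5 [ 0.538  -0.0281  0.06  ]
corner [0.7382 0.1378 0.06  ]
corner [ 0.7445 -0.1968  0.06  ]
corner [ 0.4519 -0.2024  0.06  ]
corner [0.4442 0.1306 0.06  ]
h3 [0.5836 0.024  0.06  ]
h4 [ 0.5688 -0.0069  0.06  ]
h5 [ 0.5393 -0.026   0.06  ]
```

Request:
jog_arm --hand 255 --moves '[{"x": -1, "z": 1.3}, {"x": -2.2, "z": 2.7}, {"x": -2.2, "z": 2.7}, {"x": -2.2, "z": 2.7}, {"x": -2.2, "z": 2.7}, {"x": -2.2, "z": 2.7}, {"x": -2.2, "z": 2.7}, {"x": -2.2, "z": 2.7}, {"x": -2.2, "z": 2.7}, {"x": -2.2, "z": 2.7}]'

```text
$.moves[0]: bad value
```

Request:
jog_arm --moves '[{"x": -2.2, "z": 2.7}, {"x": -2.2, "z": 2.7}, {"x": -2.2, "z": 2.7}, {"x": -2.2, "z": 2.7}, {"x": -2.2, "z": 2.7}, {"x": -2.2, "z": 2.7}, {"x": -2.2, "z": 2.7}, {"x": -2.2, "z": 2.7}, {"x": -2.2, "z": 2.7}, {}]'

```text
$.moves[0]: bad value
```

Request:
jog_arm --hand 255 --moves '[{"x": -1, "y": 0, "z": 1.3, "rx": 0, "ry": 0, "rz": 0}]'

```text
t: 2.3
eef_pos: [0.2215, -0.5202, 0.2335]
orientation: [-1.366, 0.926, -0.926]
contact_force: [0.7, 0.7, 0.3]
grip_width: 0.937
```

Request:
jog_arm --moves '[{"x": -2.2, "y": 0, "z": 2.7, "rx": 0, "ry": 0, "rz": 0}, {"x": -2.2, "y": 0, "z": 2.7, "rx": 0, "ry": 0, "rz": 0}, {"x": -2.2, "y": 0, "z": 2.7, "rx": 0, "ry": 0, "rz": 0}, {"x": -2.2, "y": 0, "z": 2.7, "rx": 0, "ry": 0, "rz": 0}, {"x": -2.2, "y": 0, "z": 2.7, "rx": 0, "ry": 0, "rz": 0}, {"x": -2.2, "y": 0, "z": 2.7, "rx": 0, "ry": 0, "rz": 0}, {"x": -2.2, "y": 0, "z": 2.7, "rx": 0, "ry": 0, "rz": 0}, {"x": -2.2, "y": 0, "z": 2.7, "rx": 0, "ry": 0, "rz": 0}, {"x": -2.2, "y": 0, "z": 2.7, "rx": 0, "ry": 0, "rz": 0}, {"x": -2.2, "y": 0, "z": 2.7, "rx": 0, "ry": 0, "rz": 0}]'

```text
t: 3.3
eef_pos: [0.3913, -0.2127, 0.2336]
orientation: [-1.365, 0.924, -0.924]
contact_force: [0.0, -0.5, -0.5]
grip_width: 0.064
```

Request:
jog_arm --moves '[{"x": -2.2, "y": 0, "z": 2.7, "rx": 0, "ry": 0, "rz": 0}, {"x": -2.2, "y": 0, "z": 2.7, "rx": 0, "ry": 0, "rz": 0}, {"x": -2.2, "y": 0, "z": 2.7, "rx": 0, "ry": 0, "rz": 0}, {"x": -2.2, "y": 0, "z": 2.7, "rx": 0, "ry": 0, "rz": 0}, {"x": -2.2, "y": 0, "z": 2.7, "rx": 0, "ry": 0, "rz": 0}, {"x": -2.2, "y": 0, "z": 2.7, "rx": 0, "ry": 0, "rz": 0}, {"x": -2.2, "y": 0, "z": 2.7, "rx": 0, "ry": 0, "rz": 0}, {"x": -2.2, "y": 0, "z": 2.7, "rx": 0, "ry": 0, "rz": 0}, {"x": -2.2, "y": 0, "z": 2.7, "rx": 0, "ry": 0, "rz": 0}, {"x": 0, "y": 0, "z": 0, "rx": 0, "ry": 0, "rz": 0}]'

```text
t: 4.3
eef_pos: [0.5431, 0.0629, 0.2335]
orientation: [-1.366, 0.921, -0.92]
contact_force: [-1.0, -1.0, -0.0]
grip_width: 0.005
```

Request:
jog_arm --moves '[{"x": -2.7, "y": 0, "z": 1.3, "rx": 0, "ry": 0, "rz": 0}, {"x": 0, "y": 3, "z": 0, "rx": 0, "ry": 5.5, "rz": 0}, {"x": 0, "y": 3, "z": 0, "rx": 0, "ry": 0, "rz": 0}, {"x": 0, "y": 3, "z": 0, "rx": 0, "ry": 0, "rz": 0}, {"x": 0, "y": 0, "z": 0, "rx": 0, "ry": 0, "rz": 0}, {"x": 0, "y": 0, "z": 0, "rx": 0, "ry": 0, "rz": 0}]'

```text
t: 4.9
eef_pos: [0.5445, 0.0888, 0.144]
orientation: [-1.331, 0.998, -0.997]
contact_force: [-0.7, -0.8, 1.4]
grip_width: 0.005
```

```bash
cat > look.py <<'E'
from h import *
import sys
k=sys.argv[1]
np.set_printoptions(precision=4,suppress=True)
s=ctrl.sense();M=rot(s['orientation']);print(s['t'],s['eef_pos'],'zdir',np.degrees(np.arctan2(M[1,2],M[0,2])),M[:,1],s['contact_force'])
a=cam('top')['image'];b=cam('side')['image']
A=cv2.resize(a[130:270,220:400],(720,560),interpolation=cv2.INTER_CUBIC)
B=cv2.resize(b[150:290,220:400],(720,560),interpolation=cv2.INTER_CUBIC)
cv2.imwrite(f'pics/t{k}.png',A[:,:,::-1]);cv2.imwrite(f'pics/s{k}.png',B[:,:,::-1])
E
python3 look.py 2
```

```text
4.9 [0.5445 0.0888 0.144 ] zdir 16.306312991945056 [-0.0007  0.     -1.    ] [-0.7345 -0.779   1.3707]
```

View pics/s2.png

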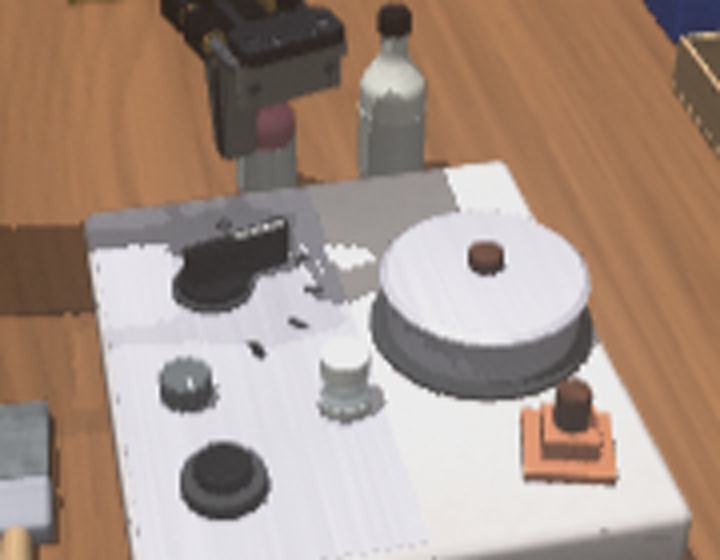

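View pics/t2.png

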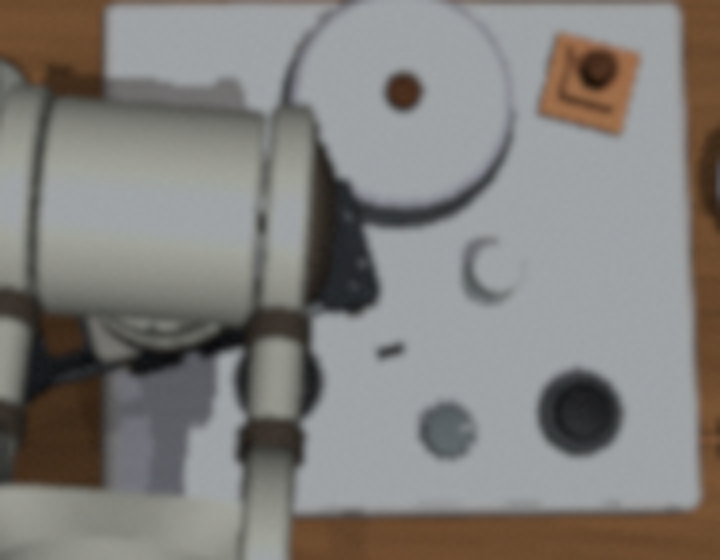

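Request:
jog_arm --moves '[{"x": 0, "y": 2, "z": 0, "rx": 0, "ry": 0, "rz": 0}, {"x": 0, "y": 2, "z": 0, "rx": 0, "ry": 0, "rz": 0}, {"x": 0, "y": 0.7, "z": 0.2, "rx": 0, "ry": 0, "rz": 0}, {"x": 0.3, "y": 0, "z": 0, "rx": 0, "ry": 0, "rz": 0}, {"x": 0.3, "y": 0, "z": 0, "rx": 0, "ry": 0, "rz": 0}, {"x": 0.2, "y": 0, "z": 0, "rx": 0, "ry": 0, "rz": 0}, {"x": 0, "y": 0, "z": 0, "rx": 0, "ry": 0, "rz": 0}, {"x": 0, "y": 0, "z": 0, "rx": 0, "ry": 0, "rz": 0}]'

```text
t: 5.8
eef_pos: [0.5495, 0.0817, 0.0972]
orientation: [-1.33, 0.996, -0.998]
contact_force: [0.5, -0.1, 0.2]
grip_width: 0.004
```

```bash
python3 look.py 3
```

```text
5.8 [0.5495 0.0817 0.0972] zdir 16.30730550250308 [ 0.001 -0.    -1.   ] [ 0.4616 -0.0838  0.1724]
```

View pics/s3.png

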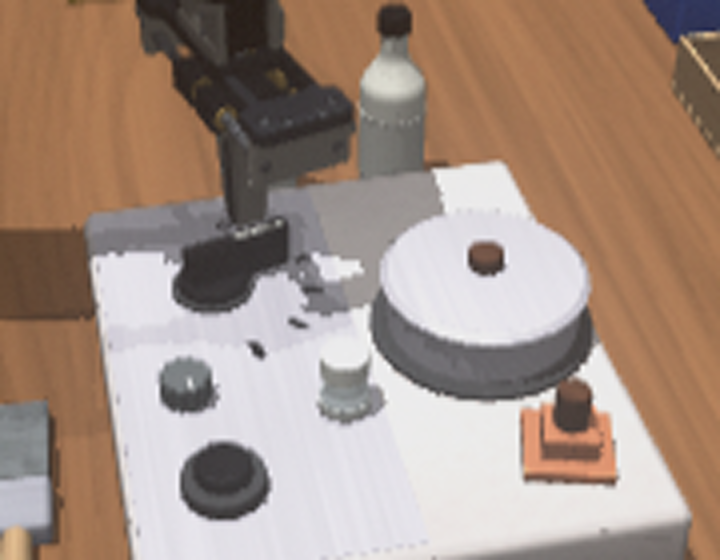

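Request:
jog_arm --moves '[{"x": 0.2, "y": 0, "z": 0, "rx": 0, "ry": 0, "rz": 0}, {"x": 0.2, "y": 0, "z": 0, "rx": 0, "ry": 0, "rz": 0}, {"x": 0.2, "y": 0, "z": 0, "rx": 0, "ry": 0, "rz": 0}, {"x": 0.2, "y": 0, "z": 0, "rx": 0, "ry": 0, "rz": 0}, {"x": 0, "y": 0, "z": 0, "rx": 0, "ry": 0, "rz": 0}]'

```text
t: 6.4
eef_pos: [0.5515, 0.0738, 0.0966]
orientation: [-1.331, 0.997, -0.997]
contact_force: [1.0, -0.3, 0.5]
grip_width: 0.005
```

Request:
jog_arm --moves '[{"x": 0.1, "y": 0, "z": 0, "rx": 0, "ry": 0, "rz": 0}, {"x": 0.1, "y": 0, "z": 0, "rx": 0, "ry": 0, "rz": 0}, {"x": 0, "y": 0, "z": 0, "rx": 0, "ry": 0, "rz": 0}, {"x": 0, "y": 0, "z": 0, "rx": 0, "ry": 0, "rz": 0}]'

```text
t: 6.8
eef_pos: [0.552, 0.0722, 0.0966]
orientation: [-1.331, 0.997, -0.997]
contact_force: [0.1, -0.4, -0.4]
grip_width: 0.002
```

Request:
jog_arm --moves '[{"x": 0.1, "y": 0, "z": 0, "rx": 0, "ry": 0, "rz": 0}, {"x": 0.1, "y": 0, "z": 0, "rx": 0, "ry": 0, "rz": 0}, {"x": 0, "y": 0, "z": 0, "rx": 0, "ry": 0, "rz": 0}, {"x": 0, "y": 0, "z": 0, "rx": 0, "ry": 0, "rz": 0}]'

```text
t: 7.2
eef_pos: [0.5525, 0.0703, 0.0966]
orientation: [-1.331, 0.997, -0.997]
contact_force: [-0.8, 0.1, 0.4]
grip_width: 0.008
```

Request:
jog_arm --moves '[{"x": 0.1, "y": 0, "z": 0, "rx": 0, "ry": 0, "rz": 0}, {"x": 0.1, "y": 0, "z": 0, "rx": 0, "ry": 0, "rz": 0}, {"x": 0, "y": 0, "z": 0, "rx": 0, "ry": 0, "rz": 0}, {"x": 0, "y": 0, "z": 0, "rx": 0, "ry": 0, "rz": 0}]'

```text
t: 7.6
eef_pos: [0.5531, 0.0683, 0.0966]
orientation: [-1.331, 0.997, -0.997]
contact_force: [-0.3, 0.5, 0.3]
grip_width: 0.007
```

Request:
jog_arm --moves '[{"x": 0.1, "y": 0, "z": 0, "rx": 0, "ry": 0, "rz": 0}, {"x": 0.1, "y": 0, "z": 0, "rx": 0, "ry": 0, "rz": 0}, {"x": 0, "y": 0, "z": 0, "rx": 0, "ry": 0, "rz": 0}, {"x": 0, "y": 0, "z": 0, "rx": 0, "ry": 0, "rz": 0}]'

```text
t: 8.0
eef_pos: [0.5536, 0.0665, 0.0966]
orientation: [-1.33, 0.997, -0.997]
contact_force: [-0.6, 0.4, -0.5]
grip_width: 0.007
```

Request:
jog_arm --moves '[{"x": 0.1, "y": 0, "z": 0, "rx": 0, "ry": 0, "rz": 0}, {"x": 0.1, "y": 0, "z": 0, "rx": 0, "ry": 0, "rz": 0}, {"x": 0, "y": 0, "z": 0, "rx": 0, "ry": 0, "rz": 0}]'

```text
t: 8.3
eef_pos: [0.554, 0.0654, 0.0967]
orientation: [-1.329, 0.998, -0.996]
contact_force: [-0.2, 5.3, 1.8]
grip_width: 0.004
```

Request:
jog_arm --moves '[{"x": 0.1, "y": 0, "z": 0, "rx": 0, "ry": 0, "rz": 0}, {"x": 0.1, "y": 0, "z": 0, "rx": 0, "ry": 0, "rz": 0}, {"x": 0, "y": 0, "z": 0, "rx": 0, "ry": 0, "rz": 0}]'

```text
t: 8.6
eef_pos: [0.555, 0.0629, 0.0967]
orientation: [-1.33, 0.997, -0.997]
contact_force: [0.7, 4.0, 0.6]
grip_width: 0.005
```

```bash
python3 look.py 4
```

```text
8.6 [0.555  0.0629 0.0967] zdir 16.314160331589274 [ 0.0006  0.0007 -1.    ] [0.7375 3.9613 0.6478]
```

View pics/s4.png

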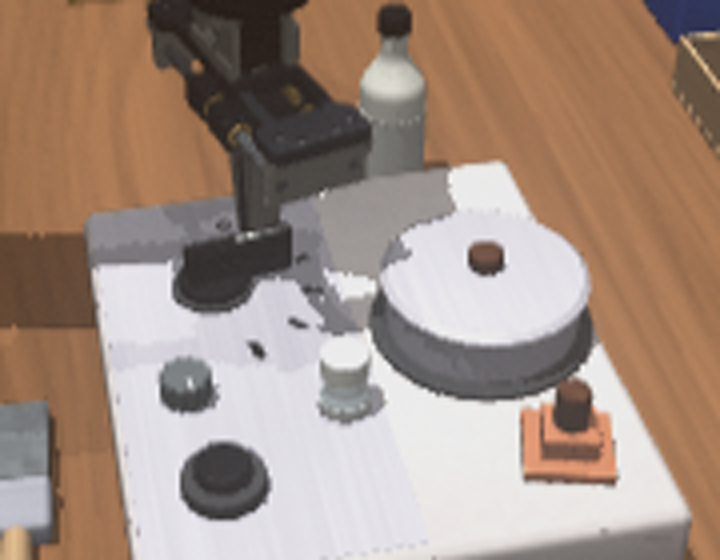

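Request:
jog_arm --moves '[{"x": 0, "y": 0, "z": 0.1, "rx": 0, "ry": 4.6, "rz": 0}, {"x": 0.2, "y": 0, "z": 0.1, "rx": 0, "ry": 3, "rz": 0}, {"x": 0.2, "y": 0, "z": 0.1, "rx": 0, "ry": 3, "rz": 0}, {"x": 0.2, "y": 0, "z": 0.1, "rx": 0, "ry": 3, "rz": 0}, {"x": 0, "y": 0, "z": 0, "rx": 0, "ry": 0, "rz": 0}]'

```text
t: 9.2
eef_pos: [0.5595, 0.0578, 0.0969]
orientation: [-1.23, 1.176, -1.174]
contact_force: [0.1, 2.7, 2.0]
grip_width: 0.004
```

Request:
jog_arm --moves '[{"x": 0.2, "y": 0, "z": 0.1, "rx": 0, "ry": 3, "rz": 0}, {"x": 0.1, "y": 0, "z": 0.1, "rx": 0, "ry": 1.5, "rz": 0}, {"x": 0, "y": 0, "z": 0, "rx": 0, "ry": 0, "rz": 0}, {"x": 0, "y": 0, "z": 0, "rx": 0, "ry": 0, "rz": 0}]'

```text
t: 9.6
eef_pos: [0.5617, 0.0537, 0.0966]
orientation: [-1.196, 1.231, -1.233]
contact_force: [-0.7, -0.0, -0.1]
grip_width: 0.004
```

```bash
python3 look.py 5
```

```text
9.6 [0.5617 0.0537 0.0966] zdir -1.7452647611506626 [ 0.     -0.0018 -1.    ] [-0.6563 -0.0326 -0.1094]
```

View pics/s5.png

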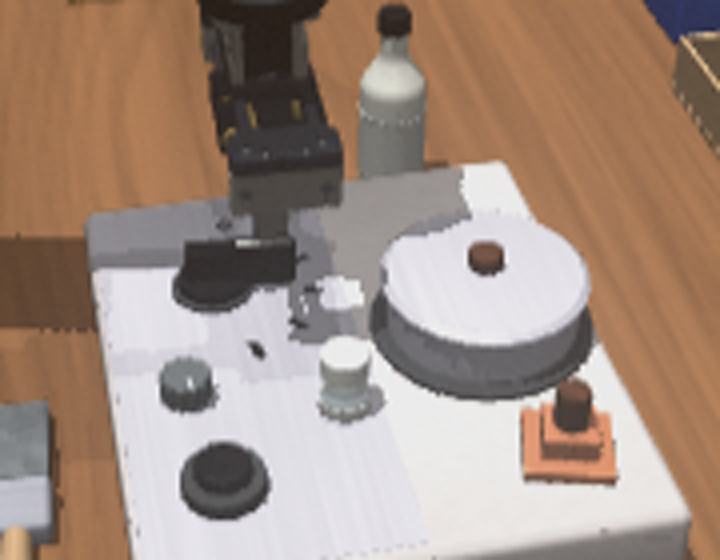

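Request:
jog_arm --moves '[{"x": 0, "y": 0, "z": 0, "rx": 0, "ry": 0, "rz": 0}, {"x": 0, "y": 0, "z": 0, "rx": 0, "ry": 0, "rz": 0}, {"x": 0, "y": 0, "z": 0, "rx": 0, "ry": 0, "rz": 0}, {"x": 0, "y": 0, "z": 0, "rx": 0, "ry": 0, "rz": 0}, {"x": 0, "y": 0, "z": 0, "rx": 0, "ry": 0, "rz": 0}, {"x": 0, "y": 0, "z": 0, "rx": 0, "ry": 0, "rz": 0}, {"x": 0, "y": 0, "z": 0, "rx": 0, "ry": 0, "rz": 0}, {"x": 0, "y": 0, "z": 0, "rx": 0, "ry": 0, "rz": 0}]'

```text
t: 10.5
eef_pos: [0.5617, 0.0545, 0.0966]
orientation: [-1.194, 1.232, -1.232]
contact_force: [0.6, -1.1, 0.5]
grip_width: 0.011
```

```bash
python3 look.py 6
```

```text
10.5 [0.5617 0.0545 0.0966] zdir -1.778613445645472 [ 0. -0. -1.] [ 0.5906 -1.1233  0.5204]
```

View pics/s6.png

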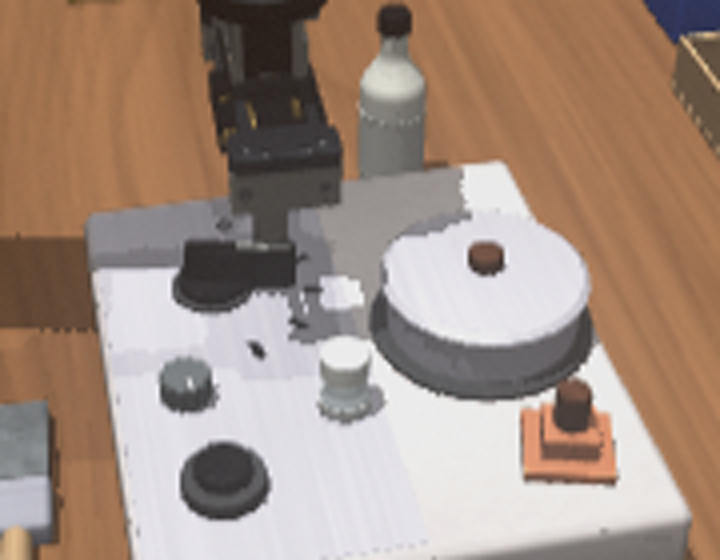

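Request:
jog_arm --moves '[{"x": 0.15, "y": 0, "z": 0.1, "rx": 0, "ry": 2, "rz": 0}, {"x": 0.15, "y": 0, "z": 0, "rx": 0, "ry": 2, "rz": 0}, {"x": 0, "y": 0, "z": 0, "rx": 0, "ry": 0, "rz": 0}, {"x": 0, "y": 0, "z": 0, "rx": 0, "ry": 0, "rz": 0}, {"x": 0, "y": 0, "z": 0, "rx": 0, "ry": 0, "rz": 0}, {"x": 0, "y": 0, "z": 0, "rx": 0, "ry": 0, "rz": 0}, {"x": 0, "y": 0, "z": 0, "rx": 0, "ry": 0, "rz": 0}, {"x": 0, "y": 0, "z": 0, "rx": 0, "ry": 0, "rz": 0}]'

```text
t: 11.4
eef_pos: [0.5625, 0.0515, 0.0966]
orientation: [-1.16, 1.283, -1.283]
contact_force: [0.7, 0.4, 0.4]
grip_width: 0.002
```

```bash
python3 look.py 7
```

```text
11.4 [0.5625 0.0515 0.0966] zdir -5.7703047245490104 [-0. -0. -1.] [0.6611 0.3931 0.4243]
```

View pics/s7.png

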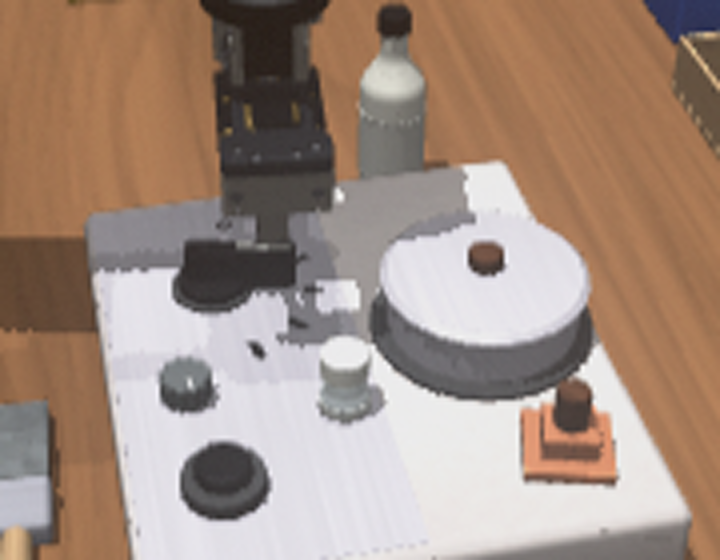

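```bash
python3 - <<'E'
from h import *
c=ctrl.camera('side')
for th in(16,8,4,0,-4,-8,-13.7,-30,-43.7):
    o=[]
    for ax in((.520,.037),(.5185,.035)):
      for rr,z in((.053,.095),(.053,.067),(-.016,.095)):
        t=np.radians(th);r,cc=proj(c,[ax[0]+rr*np.cos(t),ax[1]+rr*np.sin(t),z]); o+=[round((cc-220)*4),round((r-150)*4)]
    print(th,o)
for r in ctrl.place_of('side','heat_tip')[:2]: print('tip',(r['at'][1]-220)*4,(r['at'][0]-150)*4,r['confidence'],onplane(c,r['at'],.095))
for r in ctrl.place_of('side','heat_axis')[:2]: print('axis',(r['at'][1]-220)*4,(r['at'][0]-150)*4,r['confidence'],onplane(c,r['at'],.095))
E
```

```text
16 [285, 220, 286, 255, 184, 251, 284, 222, 284, 257, 182, 253]
8 [290, 227, 290, 262, 183, 249, 288, 229, 289, 264, 181, 251]
4 [291, 230, 292, 265, 183, 248, 289, 233, 290, 267, 181, 250]
0 [292, 234, 293, 269, 183, 247, 291, 236, 291, 271, 181, 249]
-4 [293, 238, 294, 272, 182, 246, 291, 240, 292, 275, 180, 248]
-8 [294, 241, 294, 276, 182, 245, 292, 243, 293, 278, 180, 247]
-13.7 [294, 246, 294, 281, 183, 243, 292, 249, 292, 284, 181, 245]
-30 [288, 262, 289, 297, 185, 239, 287, 264, 287, 299, 183, 241]
-43.7 [279, 273, 280, 309, 188, 235, 277, 276, 278, 311, 186, 237]
tip 306.0 246.39999999999998 0.57 [0.57907888 0.0230939  0.095     ]
axis 214.79999999999995 243.20000000000005 0.65 [0.524089  0.0368825 0.095    ]
axis 182.4000000000001 369.20000000000005 0.2 [ 0.49135536 -0.07297514  0.095     ]
```

```bash
python3 - <<'E'
import cv2
B=cv2.imread('pics/s7.png')[200:360,150:350]
A=cv2.imread('pics/s5.png')[200:360,150:350]
import numpy as np
cv2.imwrite('pics/z7.png',cv2.resize(np.hstack([A,B]),(800,320),interpolation=cv2.INTER_NEAREST))
E
```

```text
(no output)
```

View pics/z7.png

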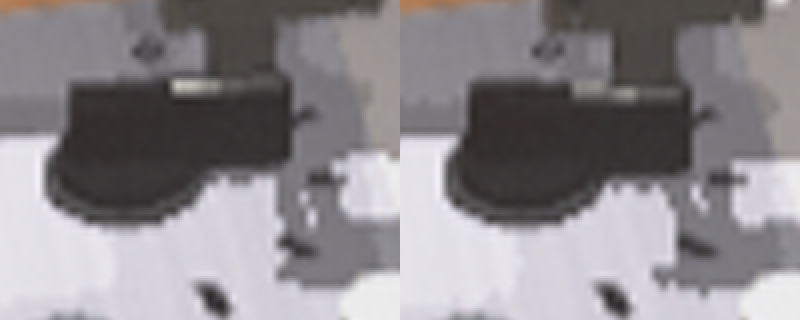

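Request:
jog_arm --moves '[{"x": 0.2, "y": 0, "z": 0.1, "rx": 0, "ry": 3, "rz": 0}, {"x": 0.2, "y": 0, "z": 0.1, "rx": 0, "ry": 3, "rz": 0}, {"x": 0.2, "y": 0, "z": 0.1, "rx": 0, "ry": 3, "rz": 0}, {"x": 0, "y": 0, "z": 0, "rx": 0, "ry": 0, "rz": 0}]'

```text
t: 12.05
eef_pos: [0.5645, 0.0452, 0.0966]
orientation: [-1.075, 1.397, -1.396]
contact_force: [0.3, 0.0, -0.3]
grip_width: 0.007
```

Request:
jog_arm --moves '[{"x": 0.2, "y": 0, "z": 0.1, "rx": 0, "ry": 3, "rz": 0}, {"x": 0.2, "y": 0, "z": 0.1, "rx": 0, "ry": 3, "rz": 0}, {"x": 0.2, "y": 0, "z": 0.1, "rx": 0, "ry": 3, "rz": 0}, {"x": 0, "y": 0, "z": 0, "rx": 0, "ry": 0, "rz": 0}]'

```text
t: 12.45
eef_pos: [0.5657, 0.0391, 0.0967]
orientation: [-0.983, 1.508, -1.506]
contact_force: [0.8, 3.3, 0.2]
grip_width: 0.005
```

```bash
python3 look.py 8
```

```text
12.45 [0.5657 0.0391 0.0967] zdir -23.729529081805126 [ 0.0003  0.0011 -1.    ] [0.8083 3.3349 0.1568]
```

View pics/s8.png

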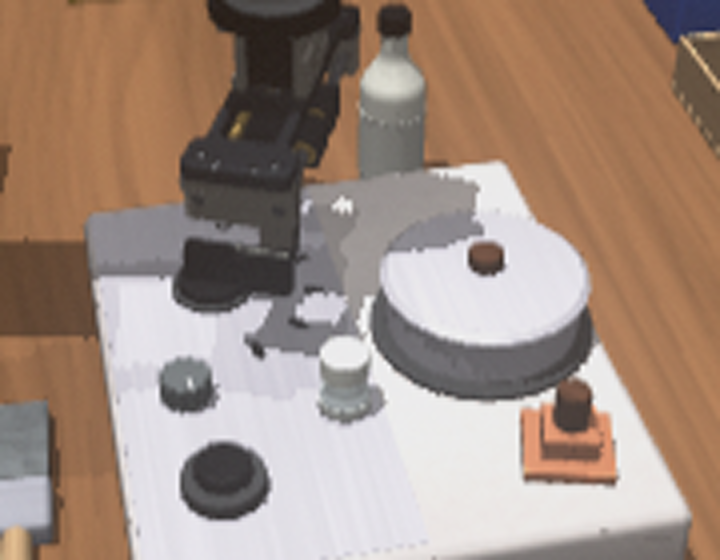

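Request:
jog_arm --moves '[{"x": 0.2, "y": 0, "z": 0, "rx": 0, "ry": 3, "rz": 0}, {"x": 0.2, "y": 0, "z": 0, "rx": 0, "ry": 3, "rz": 0}, {"x": 0, "y": 0, "z": 0, "rx": 0, "ry": 0, "rz": 0}]'

```text
t: 12.85
eef_pos: [0.5659, 0.0362, 0.0973]
orientation: [-0.91, 1.579, -1.58]
contact_force: [6.4, 8.7, -1.9]
grip_width: 0.003
```

Request:
jog_arm --moves '[{"x": 0.1, "y": 0, "z": 0, "rx": 0, "ry": 1.5, "rz": 0}, {"x": 0, "y": 0, "z": 0, "rx": 0, "ry": 0, "rz": 0}, {"x": 0, "y": 0, "z": 0, "rx": 0, "ry": 0, "rz": 0}]'

```text
t: 13.15
eef_pos: [0.5659, 0.0356, 0.0975]
orientation: [-0.893, 1.595, -1.597]
contact_force: [7.9, 7.7, -3.0]
grip_width: 0.006
```

```bash
python3 look.py 9
```

```text
13.15 [0.5659 0.0356 0.0975] zdir -31.201628483629268 [ 0.0068  0.0029 -1.    ] [ 7.9128  7.7476 -2.9679]
```

View pics/s9.png

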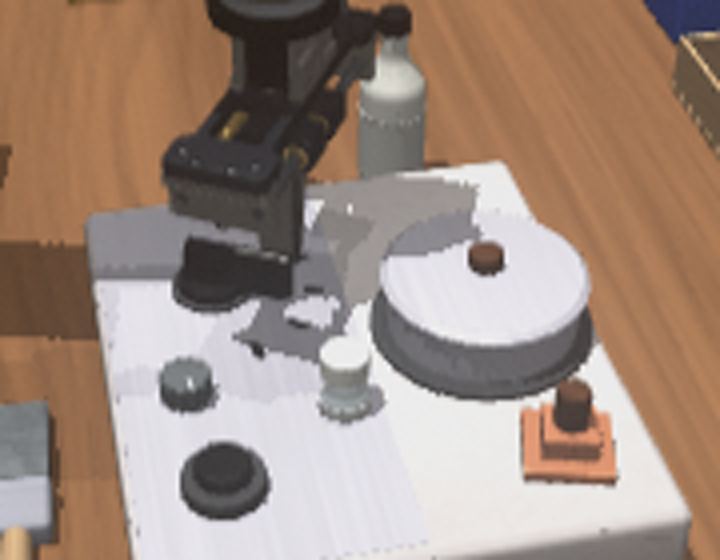

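```bash
python3 - <<'E'
from h import *
np.set_printoptions(precision=4,suppress=True)
s=ctrl.sense();print({k:s[k] for k in('q','joint_torque','contact_force','moment','eef_pos')})
c=ctrl.camera('side')['image'];cv2.imwrite('pics/f9.png',cv2.resize(c[80:270,200:350],(600,600*190//150)[:2],interpolation=cv2.INTER_CUBIC)[:,:,::-1][:600])
c=ctrl.camera('top')['image'];cv2.imwrite('pics/ft9.png',cv2.resize(c[100:300,190:390],(600,600),interpolation=cv2.INTER_CUBIC)[:,:,::-1])
E
```

```text
{'q': array([-0.1523,  0.2765,  1.7437,  0.0043,  1.1151,  1.9611]), 'joint_torque': array([ -4.8959, -39.8554, -26.2385,  -2.7651,   1.886 ,   0.1049]), 'contact_force': array([ 7.808 ,  8.9655, -2.3418]), 'moment': array([ 1.6605, -1.4046,  0.0999]), 'eef_pos': array([0.5659, 0.0356, 0.0975])}
```

View pics/f9.png

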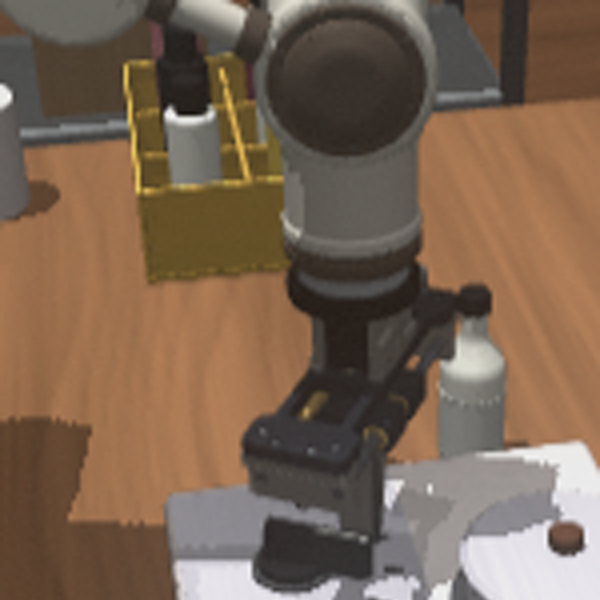

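View pics/ft9.png

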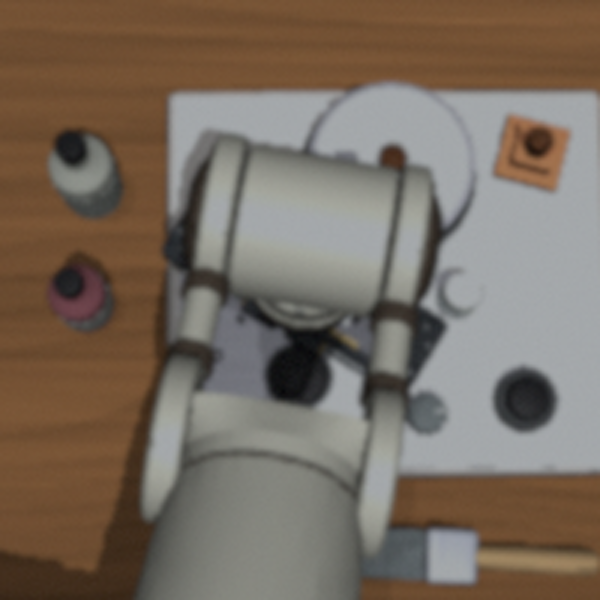

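Request:
jog_arm --moves '[{"x": 0, "y": 0, "z": 0, "rx": 0, "ry": 0, "rz": 0}, {"x": 0, "y": 0, "z": 0, "rx": 0, "ry": 0, "rz": 0}, {"x": 0, "y": 0, "z": 0, "rx": 0, "ry": 0, "rz": 0}]'

```text
t: 13.65
eef_pos: [0.5659, 0.0356, 0.0975]
orientation: [-0.893, 1.595, -1.597]
contact_force: [7.1, 9.9, -2.8]
grip_width: 0.006
```

```bash
python3 look.py 10;python3 - <<'E'
from h import *
np.set_printoptions(precision=4,suppress=True)
s=ctrl.sense();print(s['moment'])
B=cv2.imread('pics/s10.png')[160:380,150:350];cv2.imwrite('pics/z10.png',cv2.resize(B,(545,600),interpolation=cv2.INTER_CUBIC))
c=ctrl.camera('side')
for t in('heat_tip','heat_axis'):
  for r in ctrl.place_of('side',t)[:2]: print(t,(r['at'][1]-220)*4,(r['at'][0]-150)*4,r['confidence'],onplane(c,r['at'],.095))
E
```

```text
13.65 [0.5659 0.0356 0.0975] zdir -31.20064406414106 [ 0.0068  0.0029 -1.    ] [ 7.0937  9.903  -2.8245]
[ 1.6567 -1.3996  0.1212]
heat_tip 295.20000000000005 264.4 0.55 [0.5695 0.007  0.095 ]
heat_axis 225.20000000000005 241.60000000000002 0.74 [0.5307 0.0373 0.095 ]
```

View pics/z10.png

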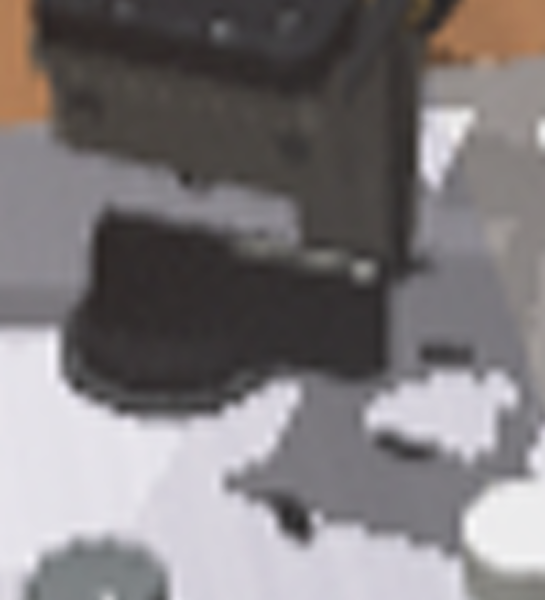

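Request:
jog_arm --moves '[{"x": -0.2, "y": 0, "z": 0, "rx": 0, "ry": 0, "rz": 0}, {"x": -0.2, "y": 0, "z": 0, "rx": 0, "ry": 0, "rz": 0}, {"x": -0.2, "y": 0, "z": 0, "rx": 0, "ry": 0, "rz": 0}, {"x": -0.2, "y": 0, "z": 0, "rx": 0, "ry": 0, "rz": 0}, {"x": 0, "y": 0, "z": 0, "rx": 0, "ry": 0, "rz": 0}, {"x": 0, "y": 0, "z": 0, "rx": 0, "ry": 0, "rz": 0}, {"x": 0, "y": 0, "z": 0, "rx": 0, "ry": 0, "rz": 0}]'

```text
t: 14.6
eef_pos: [0.5678, 0.0409, 0.0969]
orientation: [-0.899, 1.599, -1.599]
contact_force: [2.0, 2.8, 1.8]
grip_width: 0.003
```

```bash
python3 look.py 11;python3 - <<'E'
from h import *
np.set_printoptions(precision=4,suppress=True)
s=ctrl.sense();print(s['moment'])
c=ctrl.camera('side')
B=c['image'][185:255,250:320];cv2.imwrite('pics/z11.png',cv2.resize(B,(600,600),interpolation=cv2.INTER_CUBIC)[:,:,::-1])
for t in('heat_tip','heat_axis'):
  for r in ctrl.place_of('side',t)[:2]: print(t,(r['at'][1]-220)*4,(r['at'][0]-150)*4,r['confidence'],onplane(c,r['at'],.095))
E
```

```text
14.6 [0.5678 0.0409 0.0969] zdir -31.278825760477595 [ 0.0007  0.0004 -1.    ] [1.9813 2.7948 1.8297]
[ 0.6021 -0.3389 -0.0082]
heat_tip 294.0 253.20000000000005 0.64 [0.5707 0.0179 0.095 ]
heat_axis 218.79999999999995 247.20000000000005 0.69 [0.526  0.0325 0.095 ]
```

View pics/z11.png

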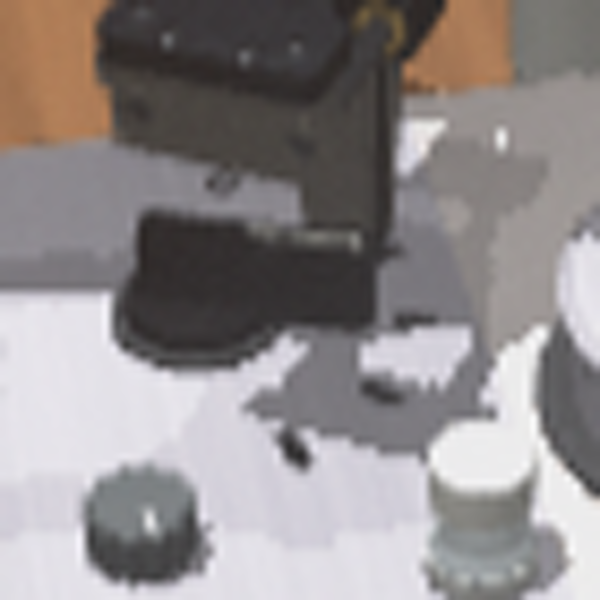

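Request:
jog_arm --moves '[{"x": -0.4, "y": 0, "z": 0, "rx": 0, "ry": 0, "rz": 0}, {"x": -0.2, "y": 0, "z": 0, "rx": 0, "ry": -7, "rz": 0}, {"x": 0, "y": 0, "z": -0.3, "rx": 0, "ry": -7, "rz": 0}, {"x": 0, "y": 0, "z": 0, "rx": 0, "ry": 0, "rz": 0}, {"x": 0, "y": 0, "z": 0, "rx": 0, "ry": 0, "rz": 0}, {"x": 0, "y": 0, "z": 0, "rx": 0, "ry": 0, "rz": 0}]'

```text
t: 15.45
eef_pos: [0.5677, 0.0469, 0.0964]
orientation: [-1.051, 1.43, -1.429]
contact_force: [-0.0, 0.3, -0.2]
grip_width: 0.005
```

```bash
cat > st.py <<'E'
from h import *
np.set_printoptions(precision=4,suppress=True)
s=ctrl.sense();M=rot(s['orientation']);p=s['eef_pos'];d=p[:2]-[.52,.037]
u=M[:2,2];n=-M[:2,0]
print(s['t'],'th',np.degrees(np.arctan2(u[1],u[0])),'r',d@u*1e3,'n',d@n*1e3,'F',s['contact_force'],'Fn',s['contact_force'][:2]@n,'M',s['moment'],'z',p[2])
c=ctrl.camera('side')
for t in('heat_tip',):
  for r in ctrl.place_of('side',t)[:2]:
    w=onplane(c,r['at'],.095)[:2]-[.52,.037]; print(t,r['confidence'],np.degrees(np.arctan2(w[1],w[0])),np.linalg.norm(w))
import sys
if len(sys.argv)>1:
  B=c['image'][185:255,250:320];cv2.imwrite('pics/z%s.png'%sys.argv[1],cv2.resize(B,(600,600),interpolation=cv2.INTER_CUBIC)[:,:,::-1])
E
python3 st.py 12
```

```text
15.45 th -17.398762932966793 r 42.563104605201616 n 23.761522986478717 F [-0.0436  0.3354 -0.2202] Fn 0.3070313273265277 M [ 0.0159 -0.1032 -0.0171] z 0.09635984473914776
heat_tip 0.75 -8.084209128135988 0.054936013554186265
```

View pics/z12.png

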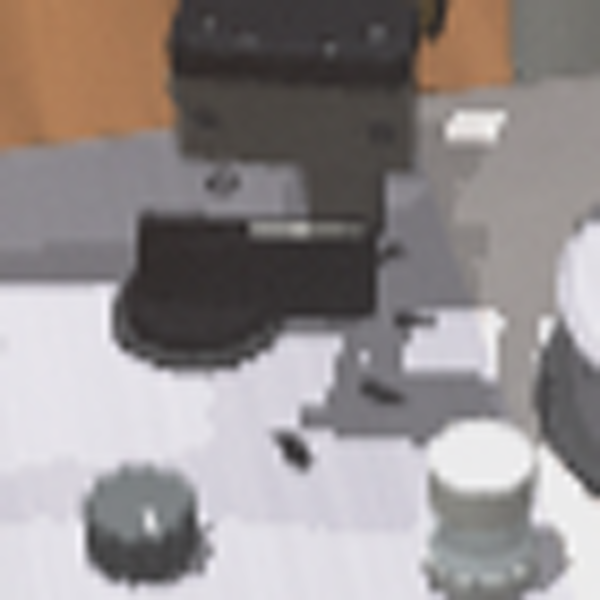

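Request:
jog_arm --moves '[{"x": 0, "y": 0, "z": -0.5, "rx": 0, "ry": 0, "rz": 0}, {"x": 0.2, "y": 0, "z": 0, "rx": 0, "ry": 0, "rz": 0}, {"x": 0.2, "y": 0, "z": 0, "rx": 0, "ry": 0, "rz": 0}, {"x": 0, "y": 0, "z": 0, "rx": 0, "ry": 0, "rz": 0}, {"x": 0, "y": 0, "z": 0, "rx": 0, "ry": 0, "rz": 0}]'

```text
t: 16.05
eef_pos: [0.5617, 0.0452, 0.0965]
orientation: [-1.051, 1.429, -1.427]
contact_force: [-0.6, 3.8, 0.4]
grip_width: 0.004
```

```bash
python3 st.py
```

```text
16.05 th -17.29511058082892 r 37.387684961757365 n 20.233269242476 F [-0.5804  3.8354  0.4206] Fn 3.489441825181832 M [0.6653 0.1525 0.0187] z 0.09651568981517006
heat_tip 0.86 -12.641272786836657 0.05571398978946518
```

Request:
jog_arm --moves '[{"x": 0.2, "y": 0, "z": 0.1, "rx": 0, "ry": 3, "rz": 0}, {"x": 0, "y": 0, "z": 0, "rx": 0, "ry": 0, "rz": 0}, {"x": 0, "y": 0, "z": 0, "rx": 0, "ry": 0, "rz": 0}]'

```text
t: 16.45
eef_pos: [0.5622, 0.0426, 0.0965]
orientation: [-1.021, 1.465, -1.464]
contact_force: [-0.7, 2.6, 1.6]
grip_width: 0.006
```

```bash
python3 st.py
```

```text
16.45 th -20.221920629451443 r 37.63440469604439 n 19.856805306230594 F [-0.6814  2.6447  1.5942] Fn 2.24611667036768 M [ 0.5461  0.2185 -0.0508] z 0.09648569169338189
heat_tip 0.86 -15.838659161753638 0.0519808919915461
```

Request:
jog_arm --moves '[{"x": 0.2, "y": 0, "z": 0.1, "rx": 0, "ry": 3, "rz": 0}, {"x": 0, "y": 0, "z": 0, "rx": 0, "ry": 0, "rz": 0}, {"x": 0, "y": 0, "z": 0, "rx": 0, "ry": 0, "rz": 0}]'

```text
t: 16.85
eef_pos: [0.5625, 0.0403, 0.0965]
orientation: [-0.99, 1.501, -1.501]
contact_force: [-1.5, 2.9, -0.6]
grip_width: 0.004
```

```bash
python3 st.py
```

```text
16.85 th -23.21744861861113 r 37.773066783475294 n 19.836067792300597 F [-1.5101  2.9104 -0.6371] Fn 2.0794136050904974 M [ 0.498   0.1144 -0.0701] z 0.09653893157047809
heat_tip 0.76 -20.482349679326543 0.05060626576192708
heat_tip 0.59 -94.60497865937933 0.18278277239666965
```

Request:
jog_arm --moves '[{"x": 0.2, "y": 0, "z": 0.1, "rx": 0, "ry": 3, "rz": 0}, {"x": 0, "y": 0, "z": 0, "rx": 0, "ry": 0, "rz": 0}, {"x": 0, "y": 0, "z": 0, "rx": 0, "ry": 0, "rz": 0}]'

```text
t: 17.25
eef_pos: [0.5629, 0.0389, 0.0967]
orientation: [-0.955, 1.539, -1.537]
contact_force: [0.1, 6.1, 0.1]
grip_width: 0.003
```

```bash
python3 st.py 13
```

```text
17.25 th -26.25950666284589 r 37.590553076248085 n 20.674403217188907 F [0.106  6.055  0.0856] Fn 5.477072053544358 M [1.0809 0.001  0.0073] z 0.09669457845880877
heat_tip 0.72 -17.89643524181399 0.05296111625490861
```

View pics/z13.png

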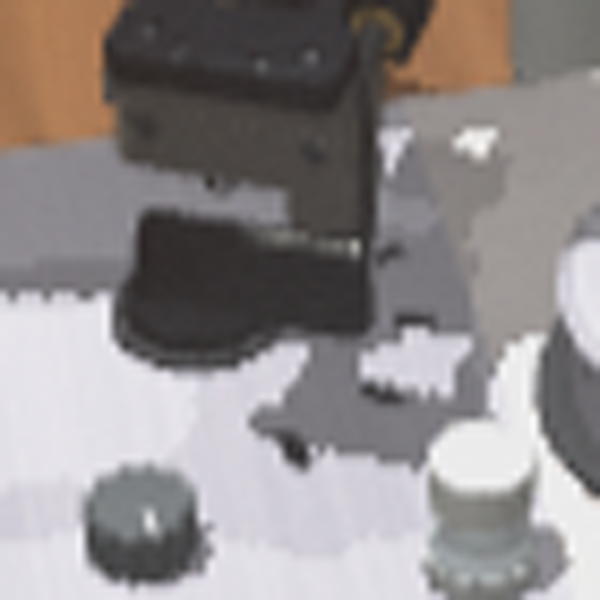

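Request:
jog_arm --moves '[{"x": 0.2, "y": 0, "z": 0.1, "rx": 0, "ry": 3, "rz": 0}, {"x": 0, "y": 0, "z": 0, "rx": 0, "ry": 0, "rz": 0}, {"x": 0, "y": 0, "z": 0, "rx": 0, "ry": 0, "rz": 0}]'

```text
t: 17.65
eef_pos: [0.5632, 0.0377, 0.0969]
orientation: [-0.92, 1.576, -1.572]
contact_force: [1.1, 8.9, 0.3]
grip_width: 0.005
```

```bash
python3 st.py 14; python3 - <<'E'
from h import *
# full-view side and compare with initial for displaced parts
c=ctrl.camera('side')['image'];cv2.imwrite('pics/full14.png',c[:,:,::-1])
E
```

```text
17.65 th -29.26444211670707 r 37.37735778397269 n 21.69367499817244 F [1.1257 8.8764 0.2689] Fn 8.293777488283686 M [ 1.6785 -0.1645 -0.0066] z 0.09688610949952185
heat_tip 0.56 -17.924927019830516 0.055948942197305326
heat_tip 0.23 -93.85039261766715 0.17547277782226067
```

View pics/full14.png

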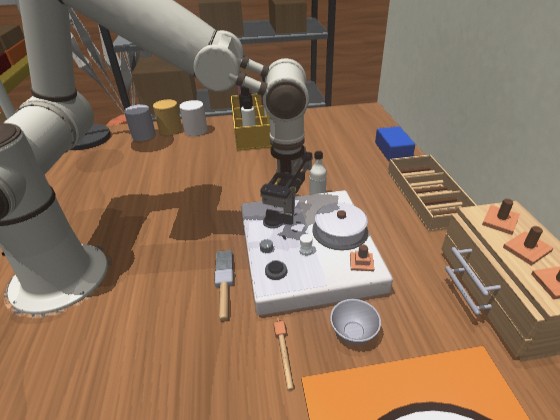

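Request:
jog_arm --moves '[{"x": -0.4, "y": 0, "z": 0, "rx": 0, "ry": 0, "rz": 0}, {"x": -0.4, "y": 0, "z": 0, "rx": 0, "ry": 0, "rz": 0}, {"x": -0.4, "y": -0.7, "z": 0, "rx": 0, "ry": 0, "rz": 0}, {"x": 0, "y": 0, "z": 0, "rx": 0, "ry": 0, "rz": 0}, {"x": 0, "y": 0, "z": 0, "rx": 0, "ry": 0, "rz": 0}]'

```text
t: 18.3
eef_pos: [0.5691, 0.0461, 0.1042]
orientation: [-0.922, 1.573, -1.576]
contact_force: [-0.4, 0.4, 0.2]
grip_width: 0.005
```

```bash
python3 st.py 15; python3 look.py 15
```

```text
18.3 th -29.27218485485706 r 38.39984587789765 n 31.945788388592362 F [-0.3938  0.3909  0.1662] Fn 0.1484364361713632 M [0.0852 0.0205 0.0196] z 0.10420678304717414
heat_tip 0.9 -11.356775009679803 0.061856328684133856
18.4 [0.5686 0.0461 0.1037] zdir -29.289244254937657 [ 0.0001 -0.0003 -1.    ] [-0.3566 -0.5394 -1.6265]
```

View pics/z15.png

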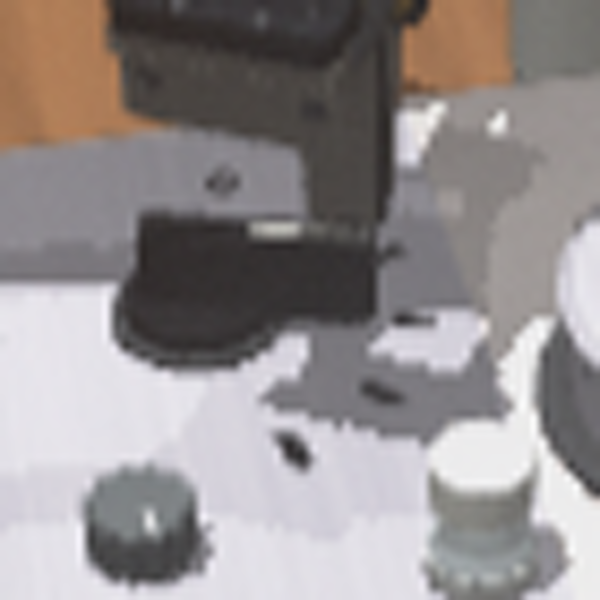

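View pics/t15.png

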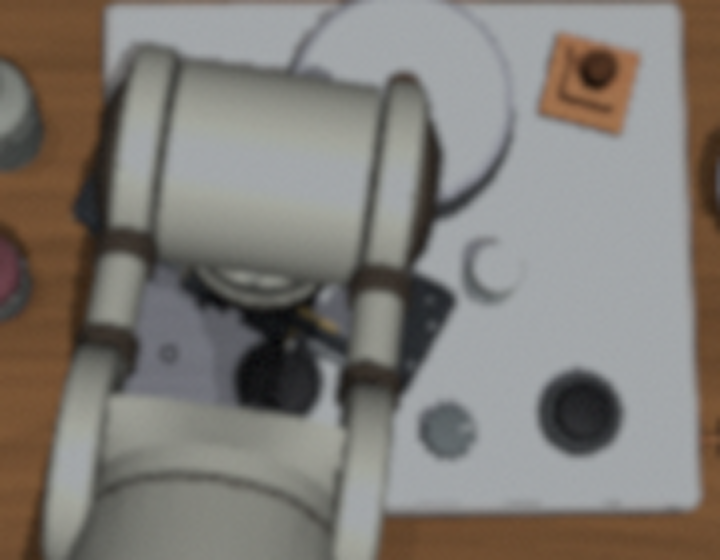

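```bash
python3 - <<'E'
from h import *
c=ctrl.camera('top');print(onplane(c,(225.4,289.7),.071))
c=ctrl.camera('side');print(onplane(c,(185+325/8.57,250+200/8.57),.071))
E
```

```text
[0.51840506 0.03539899 0.071     ]
[0.51975646 0.01923604 0.071     ]
```

Request:
jog_arm --moves '[{"x": 0.4, "y": 0, "z": 0, "rx": 0, "ry": -6, "rz": 0}, {"x": 0.4, "y": 0, "z": 0, "rx": 0, "ry": 0, "rz": 0}, {"x": 0.2, "y": 0, "z": 0, "rx": 0, "ry": 0, "rz": 0}, {"x": 0, "y": 0, "z": 0, "rx": 0, "ry": 0, "rz": 0}, {"x": 0, "y": 0, "z": 0, "rx": 0, "ry": 0, "rz": 0}]'

```text
t: 19.1
eef_pos: [0.5638, 0.037, 0.1034]
orientation: [-0.99, 1.503, -1.503]
contact_force: [1.0, -0.7, -0.6]
grip_width: 0.003
```

```bash
python3 st.py
```

```text
19.1 th -23.32963561369809 r 40.243427604056166 n 17.37223486892019 F [ 1.0212 -0.6832 -0.5767] Fn -0.2229068573329357 M [ 0.0674  0.0076 -0.0124] z 0.10340269705242415
heat_tip 0.81 -25.0105754537442 0.053831681941489636
heat_tip 0.66 -94.75008184329762 0.18762092063062166
```

Request:
jog_arm --moves '[{"x": 0, "y": 0, "z": 0, "rx": 0, "ry": 0, "rz": 0}, {"x": 0, "y": 0, "z": 0, "rx": 0, "ry": 0, "rz": 0}, {"x": 0, "y": 0, "z": 0, "rx": 0, "ry": 0, "rz": 0}, {"x": 0, "y": 0, "z": 0, "rx": 0, "ry": 0, "rz": 0}, {"x": 0, "y": 0, "z": 0, "rx": 0, "ry": 0, "rz": 0}]'

```text
t: 19.7
eef_pos: [0.5643, 0.0374, 0.1036]
orientation: [-0.989, 1.502, -1.502]
contact_force: [-0.2, -0.4, -0.5]
grip_width: 0.005
```

```bash
python3 st.py 16
```

```text
19.7 th -23.28249566166116 r 40.50368658814929 n 17.83604271156277 F [-0.2057 -0.4001 -0.5292] Fn -0.44882530335328613 M [ 0.0657 -0.0089  0.0419] z 0.10360462517935026
heat_tip 0.67 -18.68848945152813 0.056307848049937444
```

View pics/z16.png

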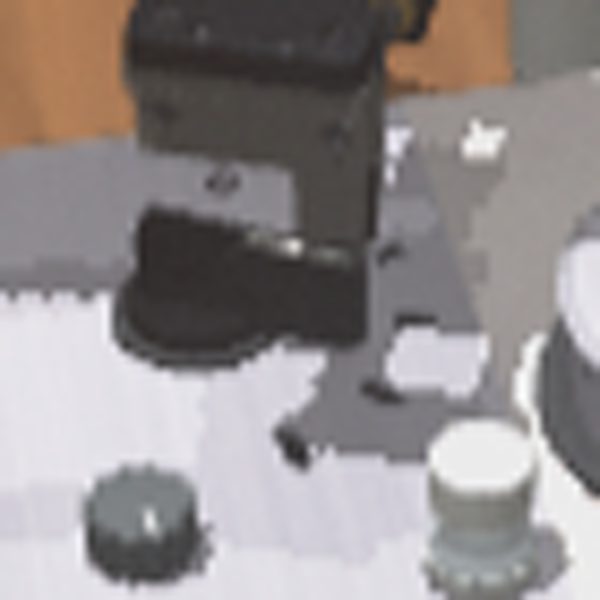

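Request:
jog_arm --moves '[{"x": 0.1, "y": 0, "z": 0, "rx": 0, "ry": 1, "rz": 0}, {"x": 0.1, "y": 0, "z": 0, "rx": 0, "ry": 1, "rz": 0}, {"x": 0, "y": 0, "z": 0, "rx": 0, "ry": 0, "rz": 0}, {"x": 0, "y": 0, "z": 0, "rx": 0, "ry": 0, "rz": 0}, {"x": 0, "y": 0, "z": 0, "rx": 0, "ry": 0, "rz": 0}, {"x": 0, "y": 0, "z": 0, "rx": 0, "ry": 0, "rz": 0}]'

```text
t: 20.4
eef_pos: [0.5634, 0.0356, 0.1036]
orientation: [-0.967, 1.526, -1.526]
contact_force: [-0.4, -0.0, 0.1]
grip_width: 0.004
```

```bash
python3 st.py 17
```

```text
20.4 th -25.281689666469866 r 39.891518545600796 n 17.247172525655905 F [-0.4044 -0.0199  0.0752] Fn -0.190722833788752 M [ 0.0388 -0.0076 -0.0026] z 0.10358045004612908
heat_tip 0.74 -120.65904149467367 0.24673598175618325
heat_tip 0.71 -24.24725302239889 0.05009539076254324
```

View pics/z17.png

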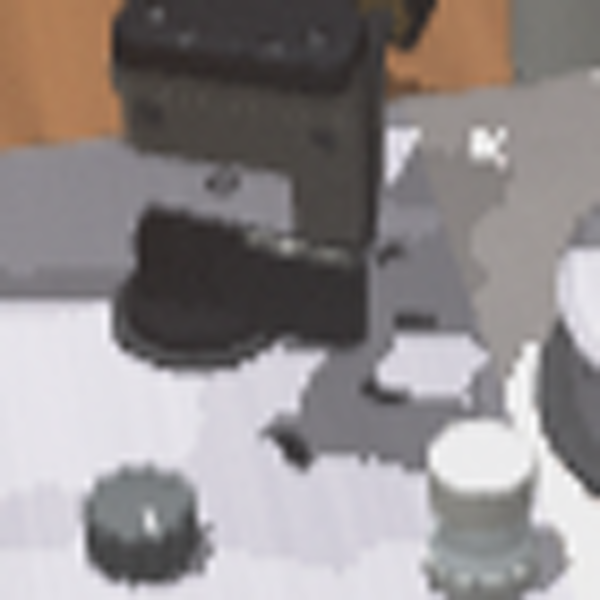

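```bash
python3 - <<'E'
from h import *
c=ctrl.camera('side');im=c['image'][:,:,::-1].copy()
s=9
def z(i): return cv2.resize(i[185:245,258:318],(540,540),interpolation=cv2.INTER_CUBIC)
def draw(img,ax,th,col):
    t=np.radians(th);u=np.array([np.cos(t),np.sin(t)]);n=np.array([-u[1],u[0]])
    P=lambda r,w,zz:(lambda q:(int((q[1]-258+.5)*s),int((q[0]-185+.5)*s)))(proj(c,[*(np.array(ax)+r*u+w*n),zz]))
    for zz in(.092,.067):
        L=[P(-.016,-.007,zz),P(.053,-.007,zz),P(.053,.007,zz),P(-.016,.007,zz)]
        if zz<.09:L=L[:2]
        cv2.polylines(img,[np.array(L)],zz>.09,col,1)
    cv2.line(img,P(.058,0,.06),P(.074,0,.06),col,1)
b=cv2.imread('pics/side0.png')
A=z(b);B=z(im)
ax=(.5195,.037)
draw(A,ax,16.3,(0,255,0))
for th in(-13.7,):draw(B,ax,th,(255,0,0))
draw(B,ax,-28,(0,255,0));draw(B,ax,-43.7,(0,0,255))
o=np.hstack([A,B]);cv2.imwrite('pics/ov.png',cv2.resize(o,(800,400)))
cv2.imwrite('pics/ovB.png',B)
cv2.imwrite('pics/ovA.png',A)
E
```

```text
(no output)
```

View pics/ovA.png

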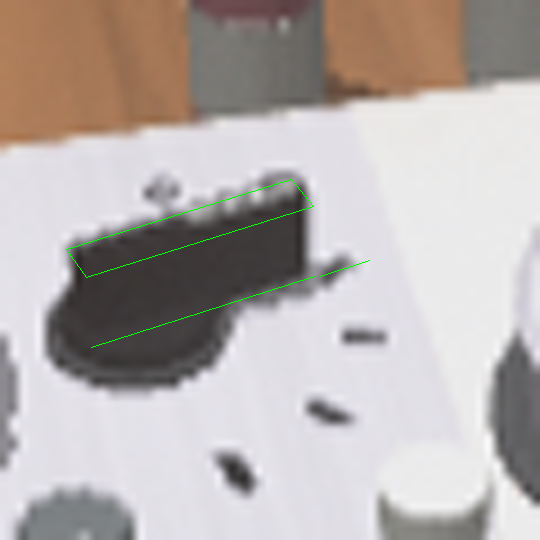

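View pics/ovB.png

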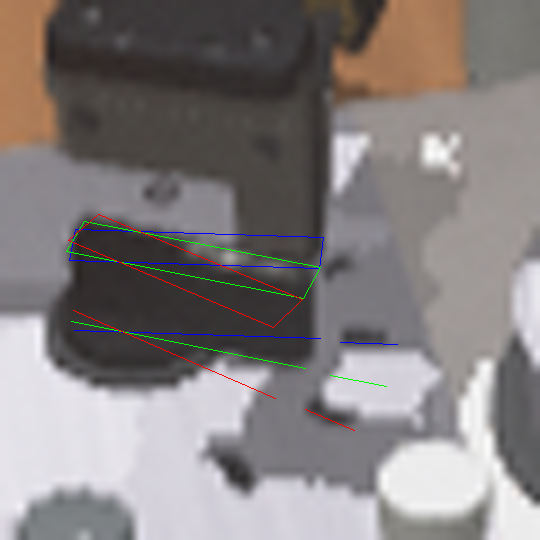

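Request:
jog_arm --moves '[{"x": 0.2, "y": 0, "z": 0.1, "rx": 0, "ry": 3, "rz": 0}, {"x": 0, "y": 0, "z": 0, "rx": 0, "ry": 0, "rz": 0}, {"x": 0, "y": 0, "z": 0, "rx": 0, "ry": 0, "rz": 0}, {"x": 0, "y": 0, "z": 0, "rx": 0, "ry": 0, "rz": 0}, {"x": 0, "y": 0, "z": 0, "rx": 0, "ry": 0, "rz": 0}, {"x": 0, "y": 0, "z": 0, "rx": 0, "ry": 0, "rz": 0}]'

```text
t: 21.15
eef_pos: [0.5635, 0.0334, 0.1036]
orientation: [-0.934, 1.563, -1.563]
contact_force: [-0.2, -0.0, 0.0]
grip_width: 0.008
```

```bash
python3 st.py 18
```

```text
21.15 th -28.264613990459754 r 40.01880894539287 n 17.396371291834406 F [-0.1819 -0.0133  0.0371] Fn -0.09784527338060021 M [ 0.0954 -0.0722  0.0358] z 0.10359397976782066
heat_tip 0.81 -31.532335855688583 0.054876655530546534
```

View pics/z18.png

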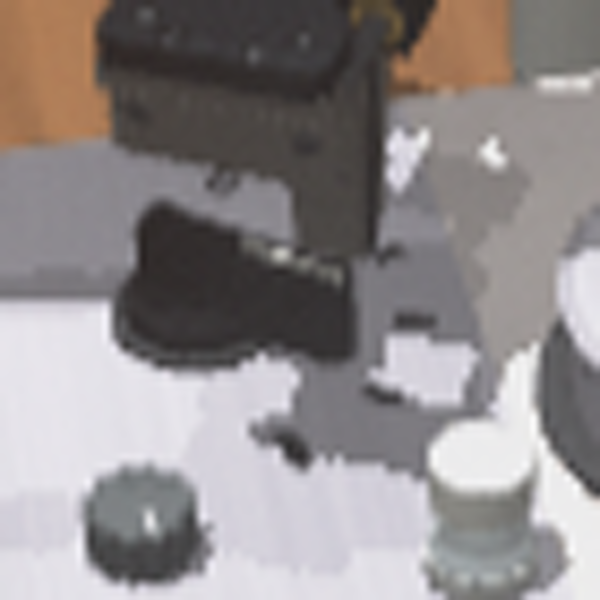

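Request:
jog_arm --moves '[{"x": 0, "y": 0, "z": 0, "rx": 0, "ry": 0, "rz": 0}, {"x": 0, "y": 0, "z": 0, "rx": 0, "ry": 0, "rz": 0}, {"x": 0, "y": 0, "z": 0, "rx": 0, "ry": 0, "rz": 0}, {"x": 0, "y": 0, "z": 0, "rx": 0, "ry": 0, "rz": 0}, {"x": 0, "y": 0, "z": 0, "rx": 0, "ry": 0, "rz": 0}, {"x": 0, "y": 0, "z": 0, "rx": 0, "ry": 0, "rz": 0}, {"x": 0, "y": 0, "z": 0, "rx": 0, "ry": 0, "rz": 0}]'

```text
t: 21.95
eef_pos: [0.5635, 0.0333, 0.1036]
orientation: [-0.934, 1.563, -1.563]
contact_force: [0.4, -0.4, -0.3]
grip_width: 0.005
```

```bash
python3 st.py 19; python3 - <<'E'
import re
E
cat > ov.py <<'E'
from h import *
import sys
c=ctrl.camera('side');im=c['image'][:,:,::-1].copy();s=9
B=cv2.resize(im[185:245,258:318],(540,540),interpolation=cv2.INTER_CUBIC);B0=B.copy()
ax=(.5195,.037)
for th,col in((-28,(0,255,0)),(-43.7,(0,0,255))):
    t=np.radians(th);u=np.array([np.cos(t),np.sin(t)]);n=np.array([-u[1],u[0]])
    P=lambda r,w,zz:(lambda q:(int((q[1]-258+.5)*s),int((q[0]-185+.5)*s)))(proj(c,[*(np.array(ax)+r*u+w*n),zz]))
    for zz in(.092,.067):
        L=[P(-.016,-.007,zz),P(.053,-.007,zz),P(.053,.007,zz),P(-.016,.007,zz)]
        if zz<.09:L=L[:2]
        cv2.polylines(B,[np.array(L)],zz>.09,col,1)
    cv2.line(B,P(.058,0,.06),P(.074,0,.06),col,1)
cv2.imwrite('pics/ov%s.png'%sys.argv[1],cv2.resize(np.hstack([B0,B]),(800,400)))
E
python3 ov.py 19
```

```text
21.95 th -28.280141129943075 r 40.03585649604943 n 17.387095274835207 F [ 0.4376 -0.4212 -0.288 ] Fn -0.1635782142955852 M [ 0.0738 -0.0137 -0.025 ] z 0.10359296776807235
heat_tip 0.71 -51.332958782176334 0.061425556557115325
```

View pics/ov19.png

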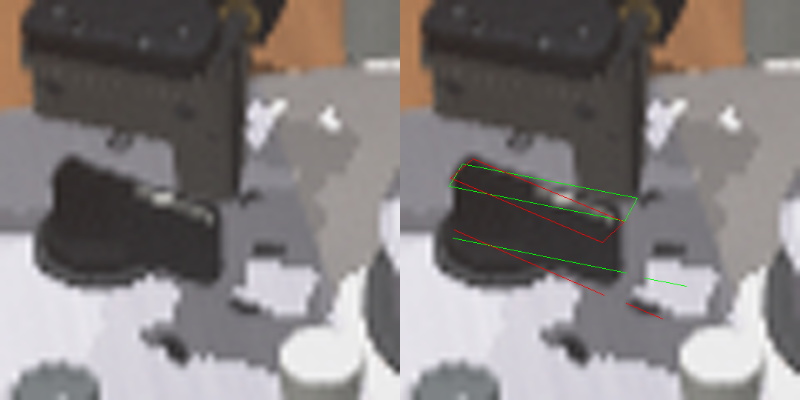

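```bash
python3 - <<'E'
from h import *
c=ctrl.camera('side')
for nm,px in dict(init=(291.6,215.2),h3=(293.8,222.0),now=(290.7,226.7)).items():
  for ax in((.5195,.037),(.521,.040),(.5185,.035)):
    w=onplane(c,(px[1]-.5,px[0]-.5),.067)[:2]-ax
    print(nm,ax,np.linalg.norm(w),np.degrees(np.arctan2(w[1],w[0])+np.arcsin(.007/np.linalg.norm(w))))
E
python3 - <<'E'
import cv2,numpy as np
import sys;sys.path.insert(0,'.')
E
```

```text
init (0.5195, 0.037) 0.050878098217844565 20.275123810815632
init (0.521, 0.04) 0.04884012482698706 17.54505438197083
init (0.5185, 0.035) 0.05231216813544061 21.96248177328948
h3 (0.5195, 0.037) 0.05336722611223679 -10.918489524583407
h3 (0.521, 0.04) 0.05299820154320279 -14.457877290016443
h3 (0.5185, 0.035) 0.05372828361594151 -8.608066213313078
now (0.5195, 0.037) 0.05204887220531003 -31.999190299883626
now (0.521, 0.04) 0.05291357610302369 -35.66495533691996
now (0.5185, 0.035) 0.05158563242222427 -29.510305847366375
```

Request:
jog_arm --moves '[{"x": -0.5, "y": -1, "z": 0, "rx": 0, "ry": 0, "rz": 0}, {"x": 0, "y": -4, "z": 0, "rx": 0, "ry": 0, "rz": 0}, {"x": 0, "y": -4, "z": 0, "rx": 0, "ry": 0, "rz": 0}, {"x": 2, "y": -4, "z": -4, "rx": 0, "ry": 0, "rz": 0}, {"x": 0, "y": 0, "z": -4.5, "rx": 0, "ry": 0, "rz": 0}, {"x": 0, "y": 0, "z": -4.5, "rx": 0, "ry": 0, "rz": 0}, {"x": 0, "y": 0, "z": -4.5, "rx": 0, "ry": 0, "rz": 0}, {"x": 0, "y": 0, "z": 0, "rx": 0, "ry": 0, "rz": 0}]'

```text
t: 22.95
eef_pos: [0.4061, 0.105, 0.227]
orientation: [-0.936, 1.562, -1.56]
contact_force: [0.6, 0.7, 0.1]
grip_width: 0.006
```

```bash
python3 look.py 20; python3 st.py 20
```

```text
22.95 [0.4061 0.105  0.227 ] zdir -28.099948775254752 [-0.001   0.0009 -1.    ] [0.6118 0.6889 0.1159]
23.05 th -28.210685233303316 r -128.21777766075036 n 6.308838865995099 F [ 0.2406  0.3232 -0.0361] Fn 0.3985751785160062 M [ 0.0481 -0.0156  0.0366] z 0.2279559437158412
heat_tip 0.53 -31.238151078629183 0.05895030388736258
```

View pics/t20.png

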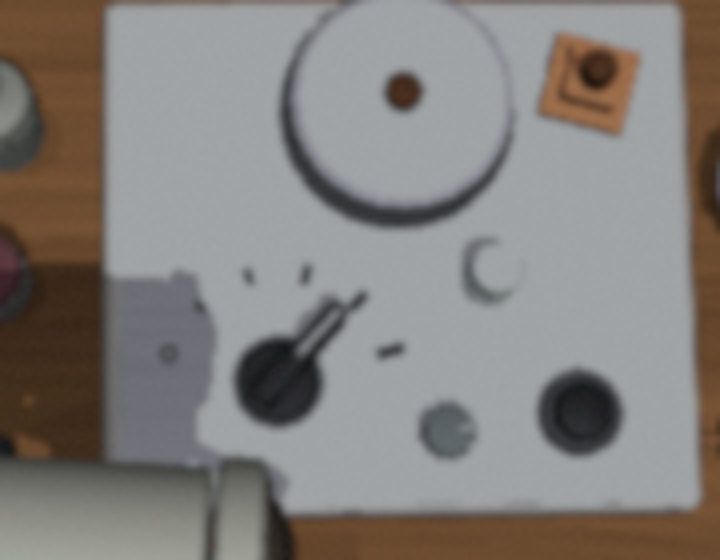

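View pics/z20.png

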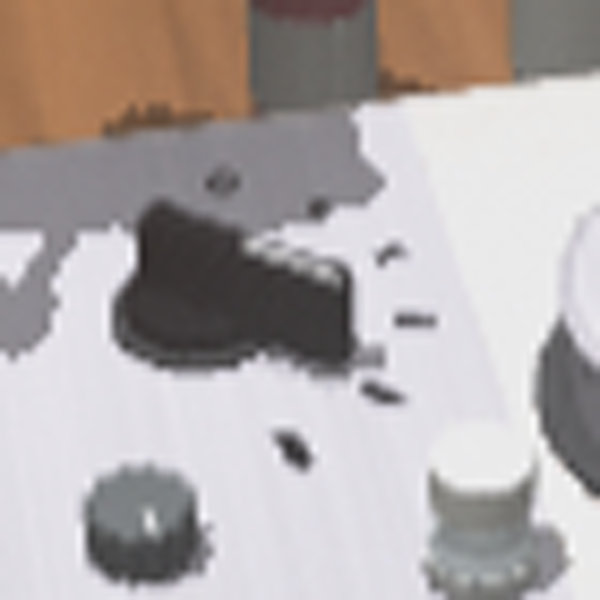

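```bash
python3 - <<'E'
from h import *
np.set_printoptions(precision=4,suppress=True)
ct=ctrl.camera('top');g={}
for t in('heat_axis','heat_tip','start_top'):
  for r in ctrl.place_of('top',t)[:2]:
    p=onplane(ct,r['at'],.095 if 'heat' in t else .075);print(t,r['at'],r['confidence'],p);g.setdefault(t,p)
w=g['heat_tip']-g['heat_axis'];print(np.degrees(np.arctan2(w[1],w[0])))
for z in(.065,.075,.085): print(z,onplane(ct,(232.7-.5,365-.5),z))
cs=ctrl.camera('side')
print(tri([(ct,np.array([232.3,364.5])),(cs,np.array([266.2,276.2]))]))
im=cs['image'][240:290,250:310];cv2.imwrite('pics/btn.png',cv2.resize(im,(720,600),interpolation=cv2.INTER_CUBIC)[:,:,::-1])
E
```

```text
heat_axis [225.5, 289.0] 0.76 [0.5158 0.0373 0.095 ]
heat_axis [197.3, 317.8] 0.54 [ 0.5793 -0.0257  0.095 ]
heat_tip [204.2, 308.5] 0.63 [ 0.5636 -0.0052  0.095 ]
start_top [233.4, 368.3] 0.72 [ 0.5024 -0.1406  0.075 ]
-41.62912603023313
0.065 [ 0.5059 -0.1338  0.065 ]
0.075 [ 0.505  -0.1321  0.075 ]
0.085 [ 0.5041 -0.1304  0.085 ]
(array([ 0.5056, -0.1319,  0.0761]), [array([-0.4,  0. ]), array([ 0.1, -0.4])])
```

View pics/btn.png

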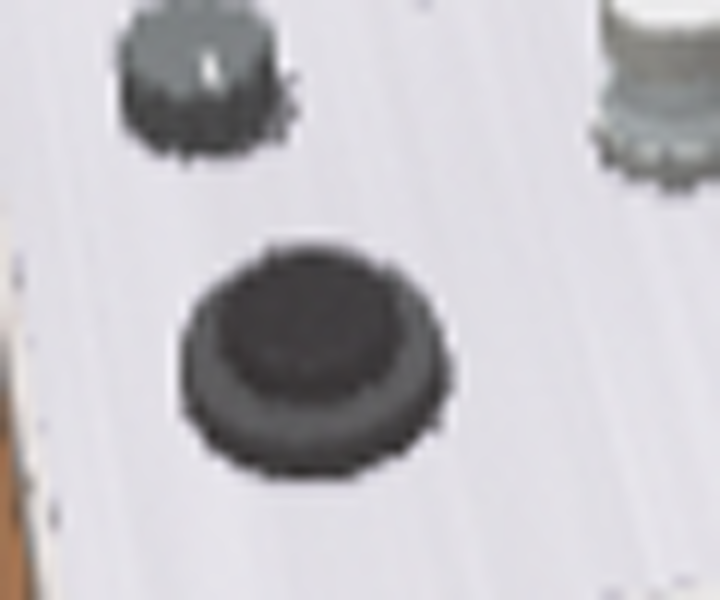

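Request:
jog_arm --moves '[{"x": 2, "y": 0, "z": 2.5, "rx": 0, "ry": 0, "rz": 0}, {"x": 2, "y": 0, "z": 2.5, "rx": 0, "ry": 0, "rz": 0}, {"x": 2, "y": 0, "z": 2.5, "rx": 0, "ry": 0, "rz": 0}, {"x": 2, "y": 0, "z": 2.5, "rx": 0, "ry": 0, "rz": 0}, {"x": 2, "y": 0, "z": 2.5, "rx": 0, "ry": 0, "rz": 0}, {"x": 2, "y": 0, "z": 2.5, "rx": 0, "ry": 0, "rz": 0}, {"x": 2, "y": 0, "z": 2.5, "rx": 0, "ry": 0, "rz": 0}, {"x": 2, "y": 0, "z": 2.5, "rx": 0, "ry": 0, "rz": 0}, {"x": 0, "y": 0, "z": 0, "rx": 0, "ry": 0, "rz": 0}, {"x": 0, "y": 0, "z": 0, "rx": 0, "ry": 0, "rz": 0}]'

```text
t: 24.4
eef_pos: [0.51, -0.1333, 0.2265]
orientation: [-0.933, 1.565, -1.563]
contact_force: [0.6, -0.1, 0.0]
grip_width: 0.009
```

Request:
jog_arm --moves '[{"x": 0, "y": 4, "z": -0.5, "rx": 0, "ry": 0, "rz": 0}, {"x": 0, "y": 4, "z": 0, "rx": 0, "ry": 0, "rz": 0}, {"x": 0, "y": 2.5, "z": 0, "rx": 0, "ry": 0, "rz": 0}, {"x": 0, "y": 1, "z": 0, "rx": 0, "ry": 0, "rz": 0}, {"x": 0, "y": 0, "z": 0, "rx": 0, "ry": 0, "rz": 0}, {"x": 0, "y": 0, "z": 0, "rx": 0, "ry": 0, "rz": 0}]'

```text
t: 25.0
eef_pos: [0.5066, -0.1306, 0.1134]
orientation: [-0.933, 1.56, -1.564]
contact_force: [0.0, 1.6, 0.4]
grip_width: 0.003
```

```bash
python3 - <<'E'
from h import *
im=ctrl.camera('side')['image'][210:290,230:330];cv2.imwrite('pics/b21.png',cv2.resize(im,(750,600),interpolation=cv2.INTER_CUBIC)[:,:,::-1])
E
```

```text
(no output)
```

View pics/b21.png

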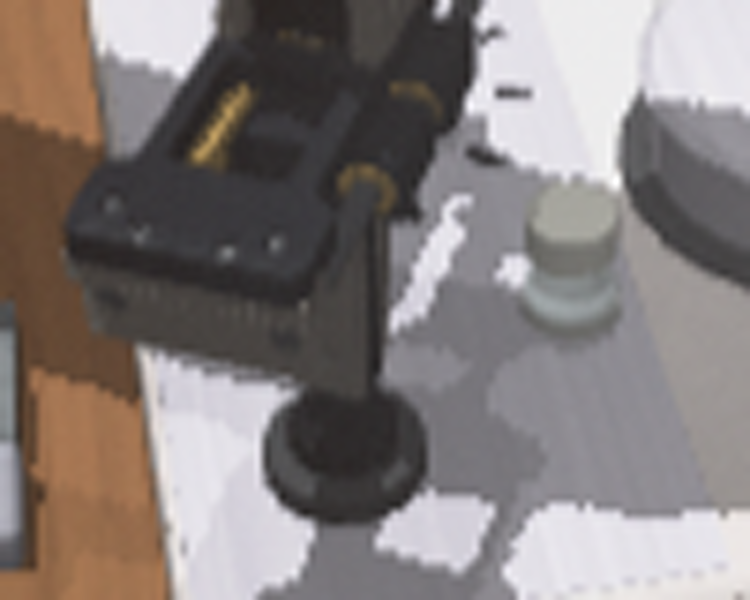

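Fingertip stands over the button (centre about (345,420)), with the jar clear at (570,260). Pressing down.

Request:
jog_arm --moves '[{"x": 0, "y": 0.8, "z": 0, "rx": 0, "ry": 0, "rz": 0}, {"x": 0, "y": 0.4, "z": 0, "rx": 0, "ry": 0, "rz": 0}, {"x": 0, "y": 0.3, "z": 0, "rx": 0, "ry": 0, "rz": 0}, {"x": 0, "y": 0, "z": 0, "rx": 0, "ry": 0, "rz": 0}, {"x": 0, "y": 0, "z": 0, "rx": 0, "ry": 0, "rz": 0}]'

```text
t: 25.55
eef_pos: [0.5061, -0.1307, 0.0975]
orientation: [-0.933, 1.562, -1.563]
contact_force: [1.1, -0.5, 3.6]
grip_width: -0.0
```

Request:
jog_arm --moves '[{"x": 0, "y": 0.2, "z": 0, "rx": 0, "ry": 0, "rz": 0}, {"x": 0, "y": 0.2, "z": 0, "rx": 0, "ry": 0, "rz": 0}, {"x": 0, "y": 0, "z": 0, "rx": 0, "ry": 0, "rz": 0}, {"x": 0, "y": 0, "z": 0, "rx": 0, "ry": 0, "rz": 0}]'

```text
t: 25.95
eef_pos: [0.5063, -0.1308, 0.0951]
orientation: [-0.934, 1.562, -1.563]
contact_force: [-3.1, 2.3, 17.1]
grip_width: 0.006
```

```bash
python3 - <<'E'
from h import *
s=ctrl.sense();print(s['contact_force'],s['moment'])
im=ctrl.camera('side')['image'][245:285,255:305];cv2.imwrite('pics/b22.png',cv2.resize(im,(750,600),interpolation=cv2.INTER_CUBIC)[:,:,::-1])
E
```

```text
[-3.07552268  2.29651423 17.1268498 ] [ 0.58064944  0.86008493 -0.06688829]
```

View pics/b22.png

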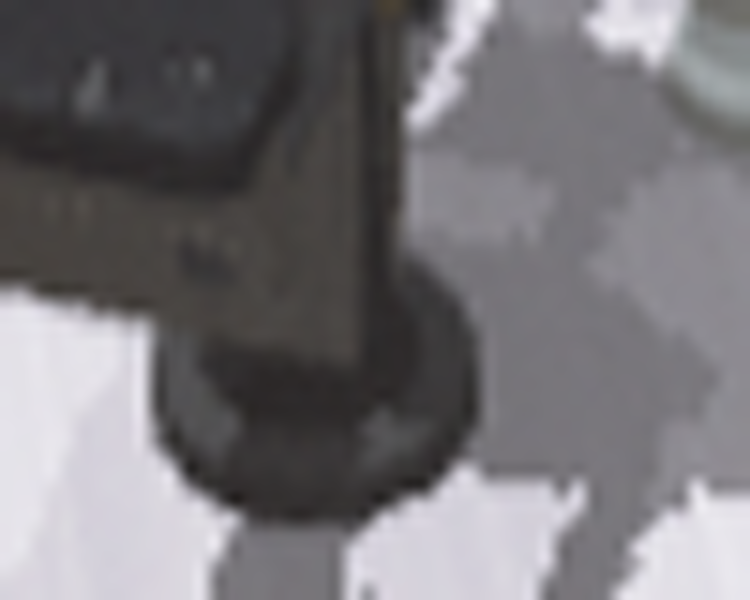

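Request:
jog_arm --moves '[{"x": 0, "y": -0.6, "z": 0, "rx": 0, "ry": 0, "rz": 0}, {"x": 0, "y": -0.6, "z": 0, "rx": 0, "ry": 0, "rz": 0}, {"x": 0.1, "y": 0, "z": 0.3, "rx": 0, "ry": 0, "rz": 0}, {"x": 0, "y": 0, "z": 0, "rx": 0, "ry": 0, "rz": 0}, {"x": 0, "y": 0, "z": 0, "rx": 0, "ry": 0, "rz": 0}]'

```text
t: 26.5
eef_pos: [0.5072, -0.1326, 0.1041]
orientation: [-0.935, 1.564, -1.562]
contact_force: [0.3, 0.3, -0.1]
grip_width: 0.002
```

```bash
python3 - <<'E'
from h import *
np.set_printoptions(precision=4,suppress=True)
s=ctrl.sense();print(s['t'],s['eef_pos'],s['contact_force'],s['moment'])
im=ctrl.camera('side')['image'][245:285,255:305];cv2.imwrite('pics/b23.png',cv2.resize(im,(750,600),interpolation=cv2.INTER_CUBIC)[:,:,::-1])
E
```

```text
26.5 [ 0.5072 -0.1326  0.1041] [ 0.3454  0.2639 -0.0828] [0.0812 0.0191 0.0148]
```

View pics/b23.png

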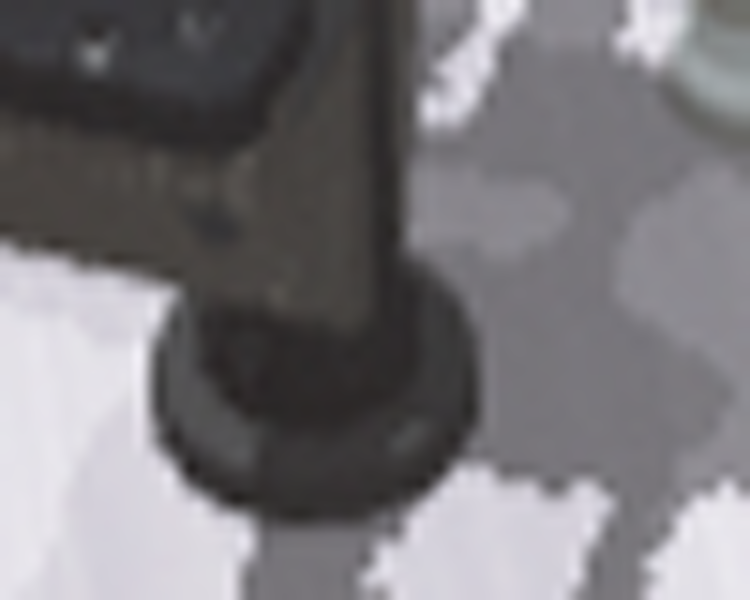

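```bash
python3 - <<'E'
from h import *
s=ctrl.sense();c=ctrl.camera('side');M=rot(s['orientation']);p=np.array(s['eef_pos'])
for d in(.015,.019,.024):
  for a,b in((.0113,0),(.0113,.01),(.0113,-.01),(0,0)):
    q=proj(c,p+M@np.array([a,d,b]));print(d,a,b,[round((q[1]-255+.5)*15),round((q[0]-245+.5)*15)])
for z in(.078,.076,.074,.070):
  for dx,dy in((0,0),(0,-.016),(.016,0),(-.016,0)):
    q=proj(c,[.505+dx,-.132+dy,z]);print('btn',z,dx,dy,[round((q[1]-255+.5)*15),round((q[0]-245+.5)*15)])
E
```

```text
0.015 0.0113 0 [299, 320]
0.015 0.0113 0.01 [365, 336]
0.015 0.0113 -0.01 [233, 304]
0.015 0 0 [327, 265]
0.019 0.0113 0 [300, 340]
0.019 0.0113 0.01 [366, 356]
0.019 0.0113 -0.01 [234, 324]
0.019 0 0 [328, 284]
0.024 0.0113 0 [302, 364]
0.024 0.0113 0.01 [368, 380]
0.024 0.0113 -0.01 [236, 348]
0.024 0 0 [330, 309]
btn 0.078 0 0 [314, 318]
btn 0.078 0 -0.016 [329, 400]
btn 0.078 0.016 0 [424, 304]
btn 0.078 -0.016 0 [204, 333]
btn 0.076 0 0 [315, 328]
btn 0.076 0 -0.016 [330, 410]
btn 0.076 0.016 0 [425, 313]
btn 0.076 -0.016 0 [205, 343]
btn 0.074 0 0 [316, 338]
btn 0.074 0 -0.016 [331, 419]
btn 0.074 0.016 0 [425, 323]
btn 0.074 -0.016 0 [205, 353]
btn 0.07 0 0 [317, 357]
btn 0.07 0 -0.016 [332, 439]
btn 0.07 0.016 0 [426, 342]
btn 0.07 -0.016 0 [207, 372]
```

Request:
jog_arm --moves '[{"x": 0, "y": 0.3, "z": 0, "rx": 0, "ry": 0, "rz": 0}, {"x": 0, "y": 0.2, "z": 0, "rx": 0, "ry": 0, "rz": 0}, {"x": 0, "y": 0, "z": 0, "rx": 0, "ry": 0, "rz": 0}, {"x": 0, "y": 0, "z": 0, "rx": 0, "ry": 0, "rz": 0}]'

```text
t: 27.0
eef_pos: [0.5078, -0.1328, 0.1]
orientation: [-0.934, 1.563, -1.563]
contact_force: [-1.9, -0.2, 1.4]
grip_width: 0.008
```

Request:
jog_arm --moves '[{"x": 0, "y": 0.2, "z": 0, "rx": 0, "ry": 0, "rz": 0}, {"x": 0, "y": 0, "z": 0, "rx": 0, "ry": 0, "rz": 0}, {"x": 0, "y": 0, "z": 0, "rx": 0, "ry": 0, "rz": 0}]'

```text
t: 27.3
eef_pos: [0.5079, -0.1328, 0.098]
orientation: [-0.934, 1.563, -1.563]
contact_force: [-0.7, 0.3, 3.6]
grip_width: 0.001
```

Request:
jog_arm --moves '[{"x": 0, "y": 0.2, "z": 0, "rx": 0, "ry": 0, "rz": 0}, {"x": 0, "y": 0.1, "z": 0, "rx": 0, "ry": 0, "rz": 0}, {"x": 0, "y": 0, "z": 0, "rx": 0, "ry": 0, "rz": 0}, {"x": 0, "y": 0, "z": 0, "rx": 0, "ry": 0, "rz": 0}]'

```text
t: 27.7
eef_pos: [0.5079, -0.1328, 0.0954]
orientation: [-0.934, 1.563, -1.563]
contact_force: [-1.2, 1.0, 6.7]
grip_width: 0.002
```

```bash
python3 - <<'E'
from h import *
np.set_printoptions(precision=4,suppress=True)
s=ctrl.sense();print(s['t'],s['eef_pos'],s['contact_force'],s['moment'])
im=ctrl.camera('side')['image'][245:285,255:305];cv2.imwrite('pics/b24.png',cv2.resize(im,(750,600),interpolation=cv2.INTER_CUBIC)[:,:,::-1])
E
```

```text
27.7 [ 0.5079 -0.1328  0.0954] [-1.1658  1.0154  6.6696] [ 0.257   0.3858 -0.0457]
```

View pics/b24.png

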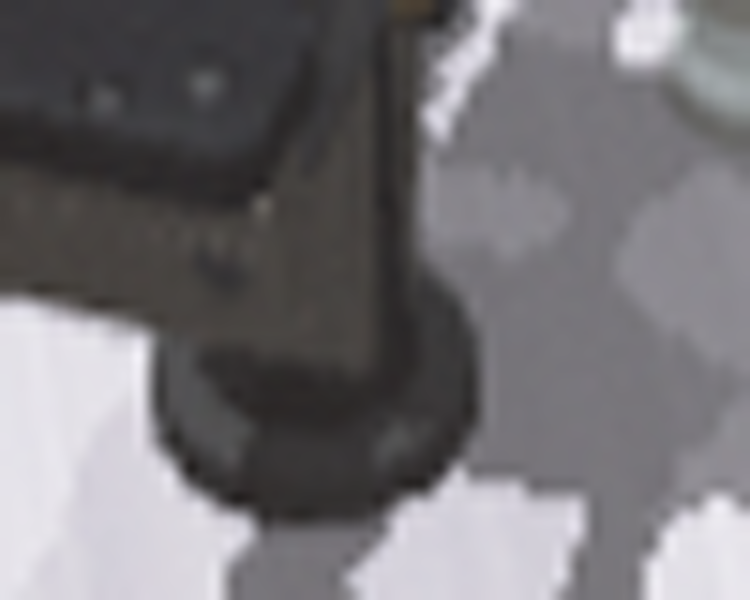

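Request:
jog_arm --moves '[{"x": 0, "y": 0.2, "z": 0, "rx": 0, "ry": 0, "rz": 0}, {"x": 0, "y": 0, "z": 0, "rx": 0, "ry": 0, "rz": 0}, {"x": 0, "y": 0, "z": 0, "rx": 0, "ry": 0, "rz": 0}]'

```text
t: 28.05
eef_pos: [0.508, -0.1329, 0.0951]
orientation: [-0.934, 1.563, -1.563]
contact_force: [-7.6, 3.6, 18.6]
grip_width: 0.007
```

```bash
python3 - <<'E'
from h import *
np.set_printoptions(precision=4,suppress=True)
s=ctrl.sense();print(s['t'],s['eef_pos'],s['contact_force'],s['moment'])
E
```

```text
28.05 [ 0.508  -0.1329  0.0951] [-7.6164  3.5638 18.6343] [ 0.7134  1.3955 -0.0282]
```

Request:
jog_arm --moves '[{"x": 0, "y": -0.5, "z": 0, "rx": 0, "ry": 0, "rz": 0}, {"x": 0, "y": -1, "z": 0, "rx": 0, "ry": 0, "rz": 0}, {"x": 0, "y": -4, "z": 0, "rx": 0, "ry": 0, "rz": 0}, {"x": 0, "y": -4, "z": 0, "rx": 0, "ry": 0, "rz": 0}, {"x": 0, "y": -4, "z": 0, "rx": 0, "ry": 0, "rz": 0}, {"x": 0, "y": 0, "z": -4, "rx": 0, "ry": 0, "rz": 0}, {"x": 0, "y": 0, "z": -4, "rx": 0, "ry": 0, "rz": 0}, {"x": 2, "y": 0, "z": -2, "rx": 0, "ry": 0, "rz": 0}, {"x": 4, "y": 0, "z": 0, "rx": 0, "ry": 0, "rz": 0}, {"x": 4, "y": 0, "z": 0, "rx": 0, "ry": 0, "rz": 0}]'

```text
t: 29.05
eef_pos: [0.3714, -0.1735, 0.2279]
orientation: [-0.935, 1.561, -1.562]
contact_force: [0.7, -0.6, 1.1]
grip_width: 0.005
```

```bash
python3 look.py 25; python3 - <<'E'
from h import *
np.set_printoptions(precision=4,suppress=True)
for n in('top','side'):
    c=cam(n,n+'25.png')
    for t,z in dict(heat_axis=.095,heat_tip=.095,jar=.06,stamp=.06,dye_tall=0,dye_pink=0,tjanting=0,bowl=0,brush=0).items():
        for r in ctrl.place_of(n,t)[:1]: print(n,t,np.round(r['at'],1),round(r['confidence'],2),onplane(c,r['at'],z))
E
```

```text
29.05 [ 0.3714 -0.1735  0.2279] zdir -28.150464433618207 [ 0.0006 -0.0004 -1.    ] [ 0.7089 -0.5905  1.1155]
top heat_axis [225.4 287.7] 0.77 [0.5159 0.0402 0.095 ]
top heat_tip [203.  305.1] 0.81 [0.5661 0.0024 0.095 ]
top jar [200. 342.] 0.46 [ 0.5794 -0.0837  0.06  ]
top stamp [151.3 367.3] 0.67 [ 0.6948 -0.143   0.06  ]
top dye_tall [163.5 221.1] 0.68 [0.6737 0.2021 0.    ]
top dye_pink [200.3 220.1] 0.63 [0.5836 0.2016 0.    ]
top tjanting [242.8 421.7] 0.86 [ 0.488  -0.2818  0.    ]
top bowl [178.3 413.5] 0.69 [ 0.6447 -0.2658  0.    ]
top brush [284.7 345.4] 0.86 [ 0.3872 -0.0985  0.    ]
side heat_axis [212.  274.1] 0.62 [0.5244 0.0319 0.095 ]
side heat_tip [215.5 289.9] 0.84 [0.5606 0.0111 0.095 ]
side jar [285.7 224.9] 0.64 [ 0.3939 -0.1523  0.06  ]
side stamp [263.4 365.5] 0.8 [ 0.7044 -0.1445  0.06  ]
side dye_tall [194.8 320.3] 0.81 [0.6847 0.2082 0.    ]
side dye_pink [197.9 283.8] 0.63 [0.5735 0.2135 0.    ]
side bowl [330.3 354.5] 0.94 [ 0.647  -0.2665  0.    ]
side brush [282.7 224.2] 0.69 [ 0.3868 -0.0895  0.    ]
```

View pics/top25.png

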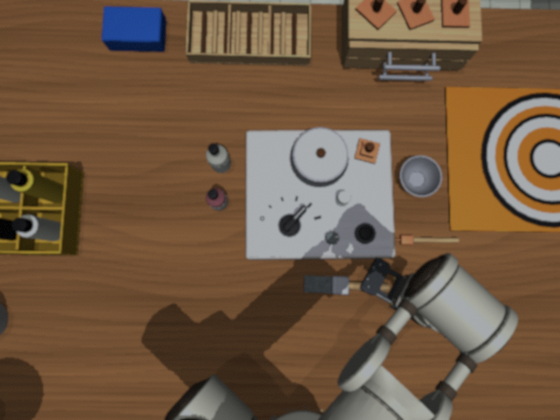

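View pics/side25.png

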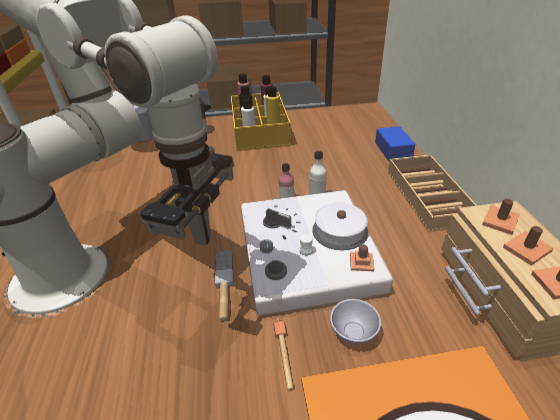

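```bash
python3 - <<'E'
import cv2,numpy as np
a=cv2.imread('pics/top25.png')[180:255,250:350];b=cv2.imread('pics/side25.png')[195:285,245:335]
cv2.imwrite('pics/e.png',np.hstack([cv2.resize(a,(440,330),interpolation=cv2.INTER_CUBIC),cv2.resize(b,(330,330),interpolation=cv2.INTER_CUBIC)]))
E
```

```text
(no output)
```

View pics/e.png

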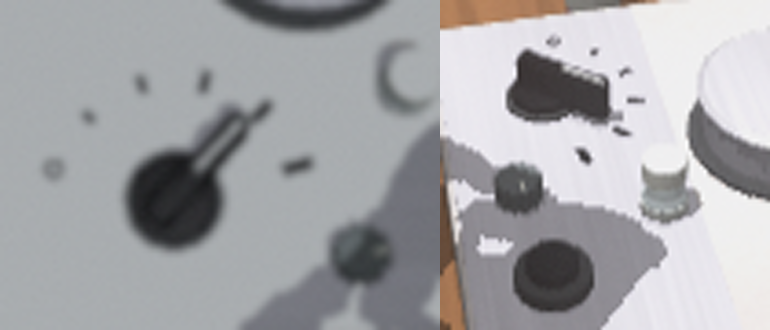

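The pointer (tip at about (245,120) in the crop) is on the fourth bar after the ring. The button is back up, and the timer, jar and the rest are where they were.

```bash
python3 -c "
from workcell import ctrl
print(ctrl.sign_off())"
```

```text
the job is handed in; nothing more can be done
None
```

I set the heat selector to heat 4, then pressed the start button and let it come back up. I handed the job in with about half of the 58 s used; sign-off gives no verdict.

- **Selector:** it started at heat 2. I pushed the pointer clockwise with the closed fingertip against one side, two clicks, without going past heat 4. The last top picture shows it on the fourth bar after the ring.
- **Snag on the second click:** the finger met a hard stop of up to about 12 N short of the half-way point. I backed off, raised the tool 7 mm and pushed again, and it went through. I think the closed fingertips reach lower than stated and caught the disc under the pointer, but I did not confirm that.
- **Start button:** I pressed it twice, because after the first press the force readings suggested the fingertip might be on the rim. Both presses stopped at the same height, about 6 mm below first contact, at 17–19 N. The last picture shows the button up again.
- **Other things:** the timer mark, jar, stamp, bottles, bowl, pen and brush look unmoved in the last pictures. The location networks' before-and-after positions are within about 12 mm, which is about their scatter. One clearly false jar detection in the side view is left out, as is a wrong starting fix on the jar from the top view.
- **Disagreement:** angles worked out from the side camera put the pointer about 10 degrees short of heat 4. The networks on the top view gave −42 and −37 degrees against an expected −44. I trusted the top picture, where the pointer lines up with the mark directly.

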